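Press the paperweight pebbles level and stack the seal-paste tray

ROBOT

A 6-joint arm with a two-finger parallel gripper is mounted at the origin on the work surface. World frame = base frame: x ahead of the robot, y to its left, z up, the work surface at z = 0. Lengths are in m, angles in rad, forces in N, time in s.
With the tool pointing down it reaches from about 0.35 to 0.975 m from the base axis. Payload 4.9 kg.
Tool frame: the origin (TCP) lies at the very end of the fingers, on their centre line; the grasp point (between the pads) lies 19 mm behind it; z points along the fingers, y is the direction in which the jaws open and shut (so a half turn about z gives the same grasp; the last joint's range is limited). The gripper opens to 85 mm and grips with 20 to 120 N. Pads are 22 mm wide; open, the fingers measure 114 mm over their backs; the gripper's body (76 mm by 85 mm) begins 54 mm behind the grasp point. The pads swing forward as they close: fully open they stand 13 mm farther back than shut.
Start: joints at [-1.37, 0.053, 1.613, -0, 1.476, -0.119], TCP at [0.196, -0.593, 0.193] pointing down, gripper open.
Joint ranges: [-3.01, 3.01], [-1.01, 2.22], [0.06, 2.58], [-1.02, 4.17], [0.09, 2.62], [-3.14, 3.14]. Speed limits (rad/s): [2.57, 2.57, 3.14, 3.14, 3.14, 3.14].

INTERFACE

Orientations are given as a unit quaternion [w, x, y, z].
In Python, from plant import monitor, eyes, manip gives the robot as it stands.
- The arm moves only by the tool step_arm, never from a script. Its argument "motion" is a list of rows, each a list of 7 numbers: the shift along the world's x, y, z scaled (see below), then the turn, a rotation vector about the world's x, y, z scaled (see below), then the closure in counts, from 0 (fully open) to 255 (shut). In form: [[x, y, z, ax, ay, az, grip], ...]. A call has 1 to 10 rows; each row is the pose to reach, as a shift and turn from the pose commanded when the call began; what a row does not reach only later rows make up. The controller multiplies each number of a shift by 0.5 m and each number of a turn by 1.5 rad. A row lasts 1/10 s, in which the tool goes at most 50 mm and 8.59 degrees, less where a joint would pass 70% of its speed; a pose out of reach is approached as far as the arm can. A call with a number of a shift or a turn outside -1 to 1 is refused whole. A call with a gripper value outside its range is refused whole. The fingers move at their own pace and stop on an object; the grip force is fixed at half the most. Time passes only in rows, so rows that repeat a pose let the fingers close. It gives the time, the measured TCP pose, the force and the opening at its end, in the units of the state.
- monitor.state(): the state, without advancing time (a new reading comes with each control period).
- eyes.grab_frame(name): name is "scene" or "top" or "wrist"; returns a dict with "pixels" (480x640x3 uint8, red, green, blue), "mtx" (3x3 intrinsics, pixels), "dist" ([k1, k2, p1, p2, k3] as OpenCV has them; the pictures are not rectified), "rvec" (rotation vector, rad) and "tvec" (3), from world to camera coordinates, as OpenCV has them; the wrist camera has in their place "hand_eye" (4x4, takes a point from camera to tool coordinates, whose origin is the TCP and whose axes are the flange's). Camera axes: x right, y down, z forward; pixel columns grow to the right and rows downward; lengths in m; the calibration is good to about 2 mm. A picture is of the moment at which its call begins: read the wrist's pose just before it. There is no depth.
- manip.job_done(): hands the job in, once; it reports no verdict.
Trained networks look in the newest picture that a camera, given by its name, has taken for a name from the list of things; names that differ only in an ending like _2 or _b are one class to them, and where a whole thing is asked for, a point or a joint stands for the part that bears it (a point fixed in the world has none). Each returns a list of dicts, best first, with "p" (0 to 1); they miss things now and then, are a little off and sometimes report something else, mostly with a low value. They report only what shows in the picture. A call takes as long as a camera call. They do not tell look-alikes from the thing itself.
- eyes.look_for(name, camera): "box" ([centre column, centre row, width, height] in pixels, round what is visible of it).
- eyes.pinpoint(name, camera): "uv" ([column, row] in pixels: a listed point, or the origin of a listed thing).
The state is a dict: "time": time; "joint_pos": joint angles; "joint_vel": joint speeds; "joint_efforts": joint torques, N m; "tool_pos": TCP position; "tool_rot": TCP orientation; "contact_force": force on the tool from outside, world axes, zero at the start; "ft_torque": the same for the moment, N m; "gripper_width": opening from 0.0 (shut) to 1.0 (fully open).
Only numpy, scipy, OpenCV 4.12 (cv2) and the standard library are available. Lean on these libraries where they do the work, as an engineer would, in place of code of your own. Each camera call takes 0.05 s, during which the arm holds its last target.

TASK

Pack up at the calligraphy table: hold the wooden tamper by its handle and press the heaped paperweight pebbles down until they all lie in one level layer below the rim of the grey tote, using only the tamper on them, then stand the tamper upright in the middle of its cork pad again. After that stack the blue tray squarely on the tote so that it sits flat inside the four corner lugs, setting it down rather than dropping it. Leave the ink jar and the red jar lid where they are.

Things in the scene. Friction and masses are not known exactly. Their poses are not given: they have to be found in the camera images.
- tote_rim (a point): Grey stacking tote, fixed to the table, open on top, at any yaw: 122 mm square outside, 48 mm high, walls and floor 5 mm (inside 112 x 112 x 43 mm deep). Blue angle-shaped lugs at its four corners stand 16 mm above its rim (to 64 mm above the table); their inner faces are 127 mm apart and flare outwards at the top. This point: centre of the mouth at rim height; z up, x and y along the walls.
- tote: The same tote: origin at the centre of its underside, on the table; axes as tote_rim.
- pad_top (a point): Cork pad for the tamper, fixed, 110 mm square, 4 mm thick, beside the tote on either hand. This point: centre of its top face; z up, x and y along its edges.
- tamper_grip (a point): Wooden flat tamper standing upright on the cork pad: plate 60 x 60 mm, 14 mm thick, with an upright square handle 24 x 24 mm in its middle, up to 96 mm above the plate's underside; about 0.25 kg. This point: in the middle of the handle, 75 mm above the plate's underside; z up the handle, x and y along the sides of both handle and plate.
- tray_grip (a point): Blue top tray, flat-bottomed, 122 mm square, walls 35 mm high, with two white pots (38 mm wide, 24 mm high, fixed) in it and a handle bar across its middle; about 0.35 kg; standing on the table. This point: centre of the bar, 70 mm above the tray's underside. The bar is 16 mm wide (tray x), 16 mm high, 122 mm long (tray y), its top at 78 mm. z up.
- tray_base (a point): The tray's centre at its underside, axes as tray_grip.
- tamper: The tamper; origin at the centre of its plate's underside.
- tray: The tray; origin as tray_base.
- ink_jar: Bystander: black ink jar, 56 mm wide, 75 mm high; origin at the centre of its foot.
- jar_lid: Bystander: red jar lid lying flat, 54 mm wide, 12 mm high; origin at the centre of its underside.
- pebble0: Smooth glazed pebble (paperweight), loose in the tote: nearly round, 34 mm across and 34.4 mm high, with small flats, 50 g. Origin at its centre (22 mm above the table when it lies on the tote's floor). A pebble that rides on its neighbours stands about 20 mm higher; pressed down with some 5 to 20 N it pushes them aside and drops in between.
- pebble1: Smooth glazed pebble (paperweight), loose in the tote: nearly round, 34 mm across and 34.4 mm high, with small flats, 50 g. Origin at its centre (22 mm above the table when it lies on the tote's floor).
- pebble2: Smooth glazed pebble (paperweight), loose in the tote: nearly round, 34 mm across and 34.4 mm high, with small flats, 50 g. Origin at its centre (22 mm above the table when it lies on the tote's floor).
- pebble3: Smooth glazed pebble (paperweight), loose in the tote: nearly round, 34 mm across and 34.4 mm high, with small flats, 50 g. Origin at its centre (22 mm above the table when it lies on the tote's floor).
- pebble4: Smooth glazed pebble (paperweight), loose in the tote: nearly round, 34 mm across and 34.4 mm high, with small flats, 50 g. Origin at its centre (22 mm above the table when it lies on the tote's floor).
- pebble5: Smooth glazed pebble (paperweight), loose in the tote: nearly round, 34 mm across and 34.4 mm high, with small flats, 50 g. Origin at its centre (22 mm above the table when it lies on the tote's floor).
- pebble6: Smooth glazed pebble (paperweight), loose in the tote: nearly round, 34 mm across and 34.4 mm high, with small flats, 50 g. Origin at its centre (22 mm above the table when it lies on the tote's floor).
- pebble7: Smooth glazed pebble (paperweight), loose in the tote: nearly round, 34 mm across and 34.4 mm high, with small flats, 50 g. Origin at its centre (22 mm above the table when it lies on the tote's floor).
- pebble8: Smooth glazed pebble (paperweight), loose in the tote: nearly round, 34 mm across and 34.4 mm high, with small flats, 50 g. Origin at its centre (22 mm above the table when it lies on the tote's floor).
Mind the look-alikes: they are no part of the job. Of the things like the tray, leave any that is orange; of the rest the larger one is meant. Leave any purple look-alike of the tamper alone.

How it is judged:
On the way, in this order (a step that is already met when the one before it is completed fails the run):
1. the tamper is picked up off its pad (z of tamper_grip in the frame of pad_top above 0.1 m), for 0.1 s.
2. all nine pebbles lie level in the tote (z of each of pebble0, pebble1, pebble2, pebble3, pebble4, pebble5, pebble6, pebble7, pebble8 in the frame of tote below 0.027 m and horizontal distance between each of pebble0, pebble1, pebble2, pebble3, pebble4, pebble5, pebble6, pebble7, pebble8 and tote_rim below 0.075 m), for 0.2 s.
3. the tamper stands upright on its cork pad, let go (horizontal distance between tamper_grip and pad_top below 0.03 m and z of tamper_grip in the frame of pad_top below 0.08 m and angle between tamper_grip's own z axis and vertical below 0.1 rad and contact force between the fingers and tamper below 0.1 N), for 0.2 s.
At the end, for the whole second after the job is handed in: All nine pebbles in the tote, centres under 27 mm above its underside (22 = on its floor); tamper let go upright on its pad within 30 mm of centre; tray let go and at rest on the rim: within 2.5 mm in height, 6 mm sideways, 0.08 rad of square (any quarter turn), 0.04 rad of level (all of step 2 and all of step 3 and horizontal distance between tray_base and tote_rim below 0.006 m and z of tray_base in the frame of tote_rim between -0.003 and 0.0025 m and angle between tray_base's own z axis and vertical below 0.04 rad and (angle between the x axis of tray_base and the x axis of tote_rim, either way round below 0.08 rad or angle between the x axis of tray_base and the y axis of tote_rim, either way round below 0.08 rad) and linear speed of each of tray, tamper below 0.01 m/s and contact force between the fingers and tray below 0.1 N); the robot touches nothing.
It fails at once if the gripper or arm presses on a pebble ((contact force between the fingers and pebble0 above 0.5 N or contact force between the fingers and pebble1 above 0.5 N or contact force between the fingers and pebble2 above 0.5 N or contact force between the fingers and pebble3 above 0.5 N or contact force between the fingers and pebble4 above 0.5 N or contact force between the fingers and pebble5 above 0.5 N or contact force between the fingers and pebble6 above 0.5 N or contact force between the fingers and pebble7 above 0.5 N or contact force between the fingers and pebble8 above 0.5 N) or (contact force between the arm and pebble0 above 0.5 N or contact force between the arm and pebble1 above 0.5 N or contact force between the arm and pebble2 above 0.5 N or contact force between the arm and pebble3 above 0.5 N or contact force between the arm and pebble4 above 0.5 N or contact force between the arm and pebble5 above 0.5 N or contact force between the arm and pebble6 above 0.5 N or contact force between the arm and pebble7 above 0.5 N or contact force between the arm and pebble8 above 0.5 N)).
It fails at once if the tray is used to press the pebbles (contact force between tray and pebble0 above 3 N or contact force between tray and pebble1 above 3 N or contact force between tray and pebble2 above 3 N or contact force between tray and pebble3 above 3 N or contact force between tray and pebble4 above 3 N or contact force between tray and pebble5 above 3 N or contact force between tray and pebble6 above 3 N or contact force between tray and pebble7 above 3 N or contact force between tray and pebble8 above 3 N).
It fails at once if the tamper is let go over the tote (horizontal distance between tamper_grip and tote_rim below 0.07 m and contact force between the fingers and tamper below 0.05 N).
It fails at once if the tray is dropped onto the tote (let go more than 25 mm above the rim) (horizontal distance between tray_base and tote_rim below 0.07 m and z of tray_base in the frame of tote_rim above 0.025 m and contact force between the fingers and tray below 0.05 N).
It fails at once if the ink jar or lid is moved more than 25 mm (distance of any of ink_jar, jar_lid from where it was at the start of the episode above 0.025 m).
It also fails if it takes over 70 s, if anything falls off the work surface, if the arm or the gripper's body presses on something with over 40 N, if the wrist force passes 120 N, or if a joint passes its speed limit or range.

## Working session

There is one attempt and no reset: what is moved stays moved. The work goes in short steps, Python scripts to look and compute and a tool call to move; the robot and the scene stay as the last step left them, time stands still between calls to the robot, and variables do not carry over. Pictures are saved under pics/ and viewed, and the job is handed in when it is done.

Besides the shell and the picture viewer there is one more tool, called after ">>>" by a JSON object that holds its "method" and its "body", one argument or row to a line. step_arm: Moves the arm, as the interface text tells. Its arguments: {"type":"object","properties":{"motion":{"type":"array","items":{"type":"array","items":{"type":"number"}}}},"required":["motion"]}

```bash
ls; mkdir -p pics; cat > h.py <<'E'
import numpy as np, cv2, json
from plant import monitor, eyes, manip
from scipy.spatial.transform import Rotation as R
def grab(cam,name=None):
    s=monitor.state(); f=eyes.grab_frame(cam); f={k:(np.array(v) if not isinstance(v,str) else v) for k,v in f.items()}
    if name: cv2.imwrite(f'pics/{name}.png',f['pixels'][:,:,::-1])
    if 'hand_eye' in f:
        T=np.eye(4); q=s['tool_rot']; T[:3,:3]=R.from_quat([q[1],q[2],q[3],q[0]]).as_matrix(); T[:3,3]=s['tool_pos']
        f['wc']=T@f['hand_eye']
    else:
        Rm=cv2.Rodrigues(f['rvec'].astype(float))[0]; W=np.eye(4); W[:3,:3]=Rm; W[:3,3]=f['tvec'].ravel(); f['wc']=np.linalg.inv(W)
    return f
def ray(f,uv):
    p=cv2.undistortPoints(np.array([[uv]],float),f['mtx'].astype(float),f['dist'].astype(float)).ravel()
    d=f['wc'][:3,:3]@np.array([p[0],p[1],1]); return f['wc'][:3,3],d
def atz(f,uv,z):
    o,d=ray(f,uv); return o+d*(z-o[2])/d[2]
def proj(f,P):
    W=np.linalg.inv(f['wc']); rv=cv2.Rodrigues(W[:3,:3])[0]
    return cv2.projectPoints(np.atleast_2d(np.array(P,float)),rv,W[:3,3],f['mtx'].astype(float),f['dist'].astype(float))[0].reshape(-1,2)
E
python3 - <<'E'
from h import *
s=monitor.state(); print(s)
Z=dict(tote_rim=.048,pad_top=.004,tamper_grip=.079,tray_grip=.07,tray_base=0,ink_jar=0,jar_lid=0)
for c in ['top','scene']:
    f=grab(c,c+'0'); print(c,f['wc'][:3,3])
    for n,z in Z.items():
        for d in eyes.pinpoint(n,c)[:4]:
            print(n,round(d['p'],2),np.round(d['uv'],1),np.round(atz(f,d['uv'],z),4))
E
```

```text
pics
{'time': 0.0, 'joint_pos': array([-1.36998479e+00,  5.33607082e-02,  1.61428522e+00,  1.23018626e-05,
        1.47596623e+00, -1.19036302e-01]), 'joint_vel': array([ 1.27141014e-03, -6.31606374e-04,  1.09142445e-03, -2.86987516e-05,
       -1.10944674e-03,  2.99744673e-04]), 'joint_efforts': array([ 9.73167880e-04, -3.93680799e+01, -3.70177352e+01, -1.75201790e-04,
        7.02461286e-03,  9.35052782e-06]), 'tool_pos': array([ 0.1963587 , -0.59263135,  0.19216594]), 'tool_rot': array([-1.00915431e-03,  9.87238992e-01,  1.59242436e-01, -3.51570992e-05]), 'contact_force': array([-0.49332563, -0.34783763, -0.66759834]), 'ft_torque': array([ 0.01555467, -0.01083779, -0.00168671]), 'gripper_width': 1.001850163275042}
top [0.19655581 0.01179687 1.55042776]
tote_rim 0.67 [319.5 199.6] [ 0.5485 -0.0087  0.048 ]
pad_top 0.78 [414.7 231.8] [ 0.4731 -0.2671  0.004 ]
tamper_grip 0.89 [419.8 224. ] [ 0.4803 -0.2672  0.079 ]
tamper_grip 0.6 [411.1 166.9] [ 0.6323 -0.2474  0.079 ]
tray_grip 0.73 [191.3 345.5] [0.1679 0.3057 0.07  ]
tray_grip 0.72 [215.1 203.3] [0.5297 0.262  0.07  ]
tray_grip 
[... 531 characters left out ...]
963 0.90940639]
tote_rim 0.59 [316.2 265.8] [ 0.5265 -0.0057  0.048 ]
pad_top 0.75 [203.1 251.6] [ 0.4792 -0.2637  0.004 ]
tamper_grip 0.82 [199.2 230.7] [ 0.4789 -0.2592  0.079 ]
tamper_grip 0.81 [187.9 285.2] [ 0.6157 -0.2509  0.079 ]
tray_grip 0.81 [454.5 149.1] [0.16   0.3103 0.07  ]
tray_grip 0.69 [446.9 267.5] [0.5232 0.2625 0.07  ]
tray_grip 0.55 [403.2 343.1] [0.7006 0.1687 0.07  ]
tray_grip 0.44 [336.3 285.9] [0.5867 0.039  0.07  ]
tray_base 0.96 [398. 355.] [0.6918 0.169  0.    ]
tray_base 0.86 [439.2 286.4] [0.5246 0.2608 0.    ]
tray_base 0.8 [445.5 173.4] [0.1756 0.3014 0.    ]
ink_jar 0.93 [204.6 358.6] [ 0.7306 -0.2064  0.    ]
jar_lid 0.82 [314.1 386.1] [0.768  0.0102 0.    ]
```

View pics/top0.png

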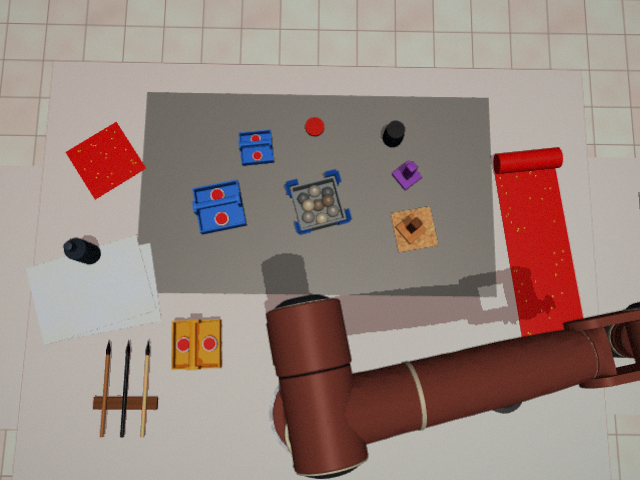

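View pics/scene0.png

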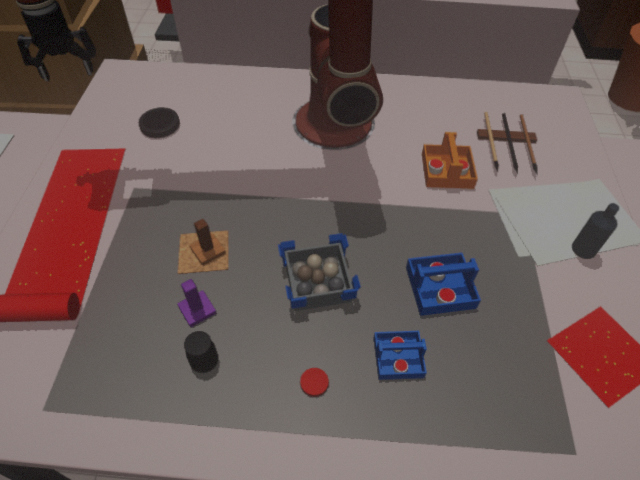

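The large blue tray is at top-view (219,206), the tote at (318,203), the brown tamper on its pad at (414,228). The purple tamper, orange tray and small blue tray are decoys. I'm moving over the tamper to look with the wrist camera.

>>> {"method": "step_arm", "body": {
  "motion": [
    [0.5,0.66,0.24,0,0,0,0],
    [0.5,0.66,0.24,0,0,0,0],
    [0.5,0.66,0.24,0,0,0,0],
    [0.5,0.66,0.24,0,0,0,0],
    [0.5,0.66,0.24,0,0,0,0],
    [0.5,0.66,0.24,0,0,0,0],
    [0.5,0.66,0.24,0,0,0,0],
    [0.5,0.66,0.24,0,0,0,0],
    [0.5,0.66,0.24,0,0,0,0],
    [0.5,0.66,0.24,0,0,0,0]
  ]
}}

```text
time: 1.8
tool_pos: [0.4487, -0.2609, 0.3156]
tool_rot: [0.001, 0.987, 0.162, 0.002]
contact_force: [-0.1, -1.3, 0.6]
gripper_width: 1.0
```

```bash
python3 - <<'E'
from h import *
f=grab('wrist','w1'); s=monitor.state(); print(s['time'],s['tool_pos'],s['tool_rot']); print(f['hand_eye'],f['mtx'],f['wc'][:3,3])
for n,z in dict(pad_top=.004,tamper_grip=.079,tamper=.004).items():
    for d in eyes.pinpoint(n,'wrist')[:4]: print(n,round(d['p'],2),np.round(d['uv'],1),np.round(atz(f,d['uv'],z),4))
E
```

```text
1.85 [ 0.44751569 -0.26223127  0.31449639] [8.11305880e-04 9.86969061e-01 1.60907073e-01 5.73001871e-04]
[[ 9.07698382e-04 -9.56808699e-01 -2.90716853e-01  7.40055100e-02]
 [ 9.99999588e-01  8.65274092e-04  2.74480919e-04 -2.35248746e-04]
 [-1.10759698e-05 -2.90716982e-01  9.56809091e-01 -1.81397631e-01]
 [ 0.00000000e+00  0.00000000e+00  0.00000000e+00  1.00000000e+00]] [[332.61239124   0.         319.34395216]
 [  0.         332.61239124 235.72173394]
 [  0.           0.           1.        ]] [ 0.51817005 -0.23679668  0.49722421]
pad_top 0.43 [179.  37.] [ 0.5773 -0.0235  0.004 ]
tamper_grip 0.92 [320.6 169.9] [ 0.4805 -0.2523  0.079 ]
tamper_grip 0.81 [353.9  41.9] [ 0.6261 -0.2422  0.079 ]
tamper 0.93 [350.   56.2] [ 0.6279 -0.2442  0.004 ]
tamper 0.69 [318.2 162.6] [ 0.4825 -0.2484  0.004 ]
```

View pics/w1.png

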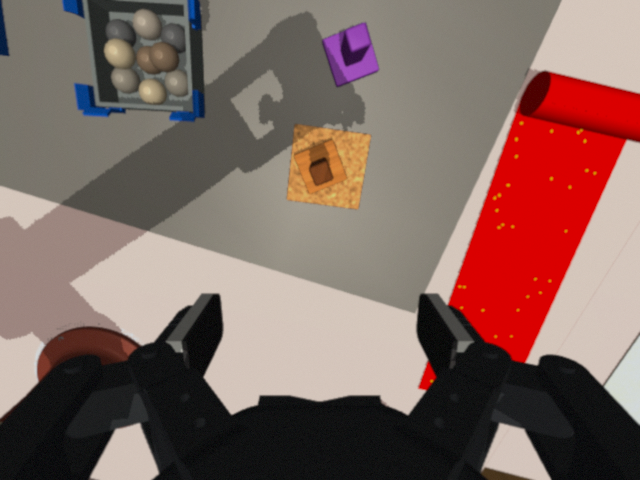

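The wrist view shows the pad with corners near (294,125), (371,133), (359,209), (287,199) and the tamper handle at about (320,168). The tote is in the upper left. I'm zooming in for exact corners.

```bash
python3 - <<'E'
import cv2
i=cv2.imread('pics/w1.png')[115:220,280:380]; cv2.imwrite('pics/w1c.png',cv2.resize(i,None,fx=5.7,fy=5.7,interpolation=cv2.INTER_CUBIC))
E
```

```text
(no output)
```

View pics/w1c.png

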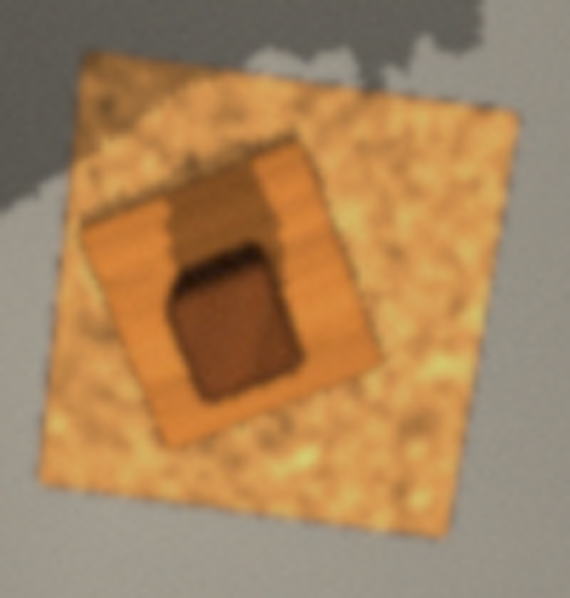

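```bash
cat > w1.py <<'E'
from h import *
def fit(f,crop,off,sc,z,name):
    P=np.array([atz(f,(np.array(c)+.5)/sc+off-.5,z) for c in crop])[:,:2]
    e=np.roll(P,-1,0)-P
    a=np.unwrap(4*np.arctan2(e[:,1],e[:,0]))/4
    print(name,'c',np.round(P.mean(0),4),'sides',np.round(np.linalg.norm(e,axis=1)*1000,1),'yaw mod90',np.round(np.degrees(a.mean())%90,1))
    return P.mean(0)
E
python3 - <<'E'
from w1 import *
f=grab('wrist','w1b')
o=np.array([280,115])
fit(f,[(85,52),(520,110),(445,538),(40,487)],o,5.7,.004,'pad')
fit(f,[(83,222),(297,138),(380,358),(172,447)],o,5.7,.018,'plate')
fit(f,[(176,312),(265,268),(302,360),(210,403)],o,5.7,.100,'handle')
s=monitor.state();q=s['tool_rot'];M=R.from_quat([q[1],q[2],q[3],q[0]]).as_matrix();print(s['tool_pos'],np.degrees(np.arctan2(M[1,0],M[0,0])),M)
E
```

```text
pad c [ 0.4757 -0.2659] sides [108.1 109.  107.3 108.9] yaw mod90 10.9
plate c [ 0.4762 -0.2551] sides [55.7 56.8 56.6 59.2] yaw mod90 40.1
handle c [ 0.4752 -0.2563] sides [20.2 20.1 21.  19.9] yaw mod90 41.8
[ 0.44570339 -0.264038    0.31261103] 18.230778645706785 [[ 9.49803725e-01  3.12844285e-01 -1.15627687e-03]
 [ 3.12845054e-01 -9.49804015e-01  5.53254393e-04]
 [-9.25153938e-04 -8.87218583e-04 -9.99999178e-01]]
```

>>> {"method": "step_arm", "body": {
  "motion": [
    [0.06,0.016,-0.2,0,0,0.256,0],
    [0.06,0.016,-0.2,0,0,0.256,0],
    [0.06,0.016,-0.2,0,0,0.256,0],
    [0.06,0.016,-0.2,0,0,0.256,0],
    [0.06,0.016,-0.2,0,0,0.256,0],
    [0.06,0.016,-0.2,0,0,0.256,0],
    [0.06,0.016,-0.2,0,0,0.256,0]
  ]
}}

```text
time: 2.75
tool_pos: [0.4769, -0.2562, 0.2152]
tool_rot: [0.001, 0.939, 0.344, 0.001]
contact_force: [-0.3, 0.3, -0.9]
gripper_width: 1.001
```

```bash
python3 - <<'E'
from h import *
f=grab('wrist','w2'); s=monitor.state(); print(s['time'],s['tool_pos'])
np.savez('w2.npz',**{k:f[k] for k in('mtx','dist','wc')})
i=cv2.imread('pics/w2.png')[60:360,200:440]; cv2.imwrite('pics/w2c.png',cv2.resize(i,None,fx=2,fy=2,interpolation=cv2.INTER_CUBIC))
E
```

```text
2.8 [ 0.47688031 -0.25600508  0.21501572]
```

View pics/w2c.png

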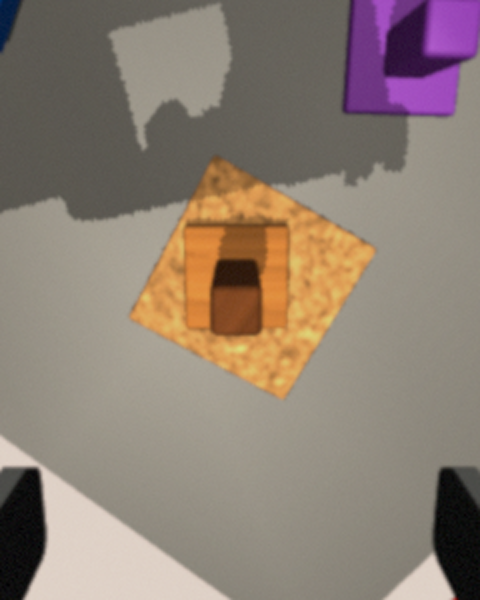

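```bash
python3 - <<'E'
from w1 import *
f=dict(np.load('w2.npz'))
o=np.array([200,60])
fit(f,[(217,155),(376,249),(284,399),(131,319)],o,2,.004,'pad')
fit(f,[(186,226),(288,226),(288,328),(187,328)],o,2,.018,'plate')
fit(f,[(212,287),(262,287),(261,335),(212,335)],o,2,.100,'handle')
E
```

```text
pad c [ 0.4802 -0.264 ] sides [107.3 108.  107.4 109.3] yaw mod90 11.1
plate c [ 0.4792 -0.2533] sides [57.4 59.3 59.4 59.3] yaw mod90 40.4
handle c [ 0.479  -0.2532] sides [22.6 22.5 22.7 22.5] yaw mod90 39.9
```

Two views agree on the handle at (0.479, -0.253). I'm descending and gripping.

>>> {"method": "step_arm", "body": {
  "motion": [
    [0.004,0.005,-0.08,0,0,0,0],
    [0.004,0.005,-0.16,0,0,0,0],
    [0.004,0.005,-0.22,0,0,0,0],
    [0.004,0.005,-0.26,0,0,0,0],
    [0.004,0.005,-0.29,0,0,0,0],
    [0.004,0.005,-0.306,0,0,0,0],
    [0.004,0.005,-0.306,0,0,0,0],
    [0.004,0.005,-0.306,0,0,0,0]
  ]
}}

```text
time: 3.6
tool_pos: [0.4793, -0.2534, 0.0617]
tool_rot: [0.001, 0.939, 0.345, 0.001]
contact_force: [-0.0, -0.8, -0.4]
gripper_width: 1.001
```

>>> {"method": "step_arm", "body": {
  "motion": [
    [0,0,0,0,0,0,255],
    [0,0,0,0,0,0,255],
    [0,0,0,0,0,0,255],
    [0,0,0,0,0,0,255],
    [0,0,0,0,0,0,255],
    [0,0,0,0,0,0,255],
    [0,0,0,0,0,0,255],
    [0,0,0,0,0,0,255],
    [0,0,0,0,0,0,255],
    [0,0,0,0,0,0,255]
  ]
}}

```text
time: 4.6
tool_pos: [0.4788, -0.2531, 0.061]
tool_rot: [0.0, 0.939, 0.345, 0.0]
contact_force: [-1.0, 0.3, 5.2]
gripper_width: 0.228
```

>>> {"method": "step_arm", "body": {
  "motion": [
    [0,0,0.06,0,0,0,255],
    [0,0,0.14,0,0,0,255],
    [0,0,0.22,0,0,0,255],
    [0,0,0.28,0,0,0,255],
    [0,0,0.32,0,0,0,255],
    [0,0,0.32,0,0,0,255],
    [0,0,0.32,0,0,0,255]
  ]
}}

```text
time: 5.3
tool_pos: [0.4778, -0.2523, 0.2184]
tool_rot: [-0.001, 0.939, 0.345, -0.001]
contact_force: [-0.2, 0.1, -4.1]
gripper_width: 0.225
```

```bash
python3 - <<'E'
from h import *
f=grab('wrist','w3'); s=monitor.state(); print(s['time'],s['tool_pos'],s['contact_force'])
E
```

```text
5.35 [ 0.47737206 -0.25195793  0.21742586] [-0.54554482  0.60550172 -3.26766257]
```

View pics/w3.png

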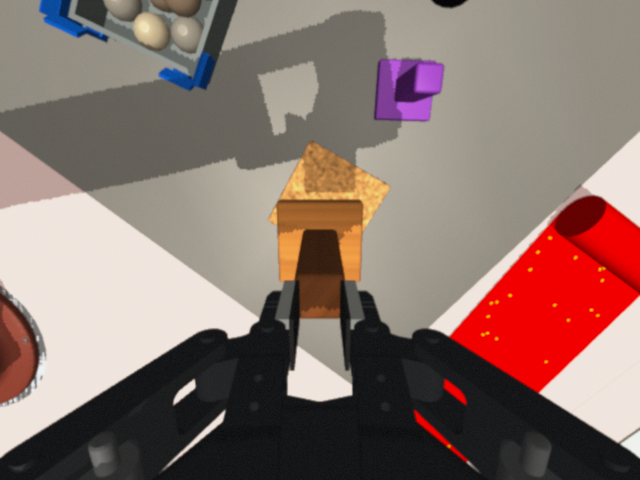

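The tamper is held square and upright and has lifted clear. Next I'm moving short of the tote, turning to its yaw (about 15°), and looking at it.

>>> {"method": "step_arm", "body": {
  "motion": [
    [-0.1,0.434,0.1,0,0,-0.29,255],
    [-0.1,0.434,0.1,0,0,-0.29,255],
    [-0.1,0.434,0.1,0,0,-0.29,255],
    [-0.1,0.434,0.1,0,0,-0.29,255],
    [-0.1,0.434,0.1,0,0,-0.29,255],
    [-0.1,0.434,0.1,0,0,-0.29,255],
    [-0.1,0.434,0.1,0,0,-0.29,255],
    [-0.1,0.434,0.1,0,0,-0.29,255]
  ]
}}

```text
time: 6.15
tool_pos: [0.428, -0.0364, 0.2685]
tool_rot: [-0.0, 0.991, 0.134, -0.002]
contact_force: [0.3, 0.0, -3.6]
gripper_width: 0.225
```

```bash
python3 - <<'E'
from h import *
f=grab('wrist','w4'); s=monitor.state(); print(s['time'],s['tool_pos'],s['tool_rot'],s['contact_force'])
np.savez('w4.npz',**{k:f[k] for k in('mtx','dist','wc')})
i=cv2.imread('pics/w4.png')[0:300,200:460]; cv2.imwrite('pics/w4c.png',cv2.resize(i,None,fx=2,fy=2,interpolation=cv2.INTER_CUBIC))
E
```

```text
6.2 [ 0.42810882 -0.03656929  0.26871349] [-3.91981556e-04  9.91078088e-01  1.33274823e-01 -1.37563621e-03] [ 0.2650442   0.2722967  -2.96277333]
```

View pics/w4c.png

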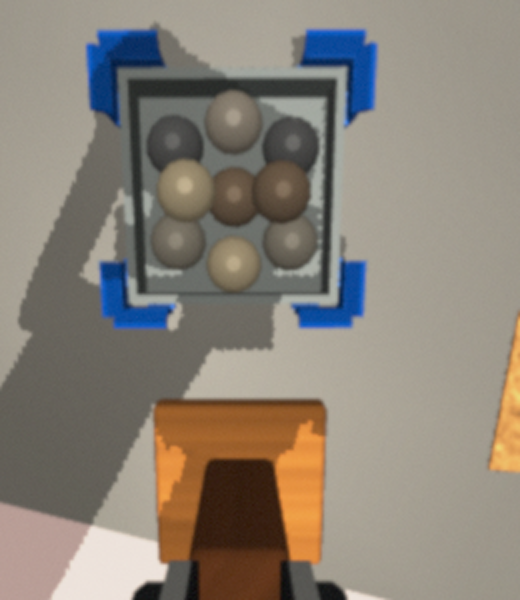

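```bash
python3 - <<'E'
from w1 import *
f=dict(np.load('w4.npz'))
o=np.array([200,0])
c=fit(f,[(128,80),(337,80),(329,293),(137,293)],o,2,.048,'mouth')
fit(f,[(118,68),(347,68),(337,304),(127,304)],o,2,.048,'rim out')
a=np.radians(15.3);ex=np.array([np.cos(a),np.sin(a)]);ey=np.array([-ex[1],ex[0]])
for n,uv,z in [('N',(233,120),.042),('W',(185,190),.042),('E',(281,190),.042),('S',(234,264),.042),('C',(234,196),.022),('nw',(172,147),.022),('ne',(291,146),.022),('sw',(178,240),.022),('se',(291,240),.022)]:
    p=atz(f,(np.array(uv)+.5)/2+o-.5,z)[:2]-c; print(n,np.round([p@ex*1e3,p@ey*1e3],1))
for p,z in ((1,.21),):
  pass
fit(f,[(155,402),(325,402),(322,562),(158,562)],o,2,.2687-.056+.014,'plate')
for n in ['tote_rim','tote']:
  for d in eyes.pinpoint(n,'wrist')[:2]: print(n,d['p'],d['uv'],atz(f,d['uv'],.048 if n!='tote' else 0))
E
```

```text
mouth c [ 0.5383 -0.0018] sides [111.9 110.3 112.  110.3] yaw mod90 15.4
rim out c [ 0.538  -0.0016] sides [122.1 122.2 123.1 122.2] yaw mod90 15.2
N [37.  -0.1]
W [ 1.1 27.2]
E [  1.2 -27.3]
S [-39.   -0.6]
C [-0.1 -0.5]
nw [26.5 35.8]
ne [ 27.1 -33.8]
sw [-25.   33.6]
se [-24.9 -35.1]
plate c [ 0.4292 -0.0361] sides [57.7 59.3 60.  59.3] yaw mod90 15.4
tote_rim 0.57 [315.0, 94.4] [ 5.38882394e-01 -3.24305977e-04  4.80000000e-02]
tote 0.83 [317.2, 101.3] [ 0.5365173  -0.00315331  0.        ]
```

Only two pebbles ride on others: W (tote y +27) and E (y −27). The other seven lie on the floor. The tote centre is (0.538, −0.002), yaw 15.3°. I'll press W first with the plate offset 21 mm towards it.

>>> {"method": "step_arm", "body": {
  "motion": [
    [0.209,0.109,0,0,0,0,255],
    [0.209,0.109,0,0,0,0,255],
    [0.209,0.109,0,0,0,0,255],
    [0.209,0.109,-0.1,0,0,0,255],
    [0.209,0.109,-0.18,0,0,0,255],
    [0.209,0.109,-0.24,0,0,0,255],
    [0.209,0.109,-0.27,0,0,0,255],
    [0.209,0.109,-0.27,0,0,0,255]
  ]
}}

```text
time: 7.1
tool_pos: [0.5312, 0.0183, 0.1323]
tool_rot: [-0.001, 0.991, 0.133, -0.003]
contact_force: [-0.7, 0.2, -3.4]
gripper_width: 0.213
```

>>> {"method": "step_arm", "body": {
  "motion": [
    [0,0,-0.008,0,0,0,255],
    [0,0,-0.016,0,0,0,255],
    [0,0,-0.024,0,0,0,255],
    [0,0,-0.032,0,0,0,255],
    [0,0,-0.036,0,0,0,255]
  ]
}}

```text
time: 7.6
tool_pos: [0.533, 0.0187, 0.1174]
tool_rot: [0.0, 0.991, 0.134, 0.0]
contact_force: [-0.5, 0.2, -3.6]
gripper_width: 0.214
```

>>> {"method": "step_arm", "body": {
  "motion": [
    [0,0,-0.006,0,0,0,255],
    [0,0,-0.012,0,0,0,255],
    [0,0,-0.018,0,0,0,255]
  ]
}}

```text
time: 7.9
tool_pos: [0.533, 0.0187, 0.1082]
tool_rot: [0.0, 0.991, 0.134, -0.0]
contact_force: [0.4, -0.8, -3.2]
gripper_width: 0.215
```

>>> {"method": "step_arm", "body": {
  "motion": [
    [0,0,-0.004,0,0,0,255],
    [0,0,-0.008,0,0,0,255],
    [0,0,-0.012,0,0,0,255]
  ]
}}

```text
time: 8.2
tool_pos: [0.533, 0.0187, 0.1023]
tool_rot: [0.0, 0.991, 0.134, 0.0]
contact_force: [0.0, 0.2, -3.0]
gripper_width: 0.214
```

>>> {"method": "step_arm", "body": {
  "motion": [
    [0,0,-0.004,0,0,0,255],
    [0,0,-0.008,0,0,0,255],
    [0,0,-0.01,0,0,0,255]
  ]
}}

```text
time: 8.5
tool_pos: [0.5329, 0.0187, 0.0971]
tool_rot: [-0.0, 0.991, 0.134, -0.0]
contact_force: [-0.1, 0.2, -3.0]
gripper_width: 0.211
```

```bash
python3 - <<'E'
from h import *
f=grab('wrist','w5'); grab('scene','s5')
i=cv2.imread('pics/w5.png')[100:400,170:470]; j=cv2.imread('pics/s5.png')[180:340,250:400]
cv2.imwrite('pics/w5c.png',np.hstack([cv2.resize(i,(400,400)),cv2.resize(j,(400,400),interpolation=cv2.INTER_CUBIC)]))
E
```

```text
(no output)
```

View pics/w5c.png

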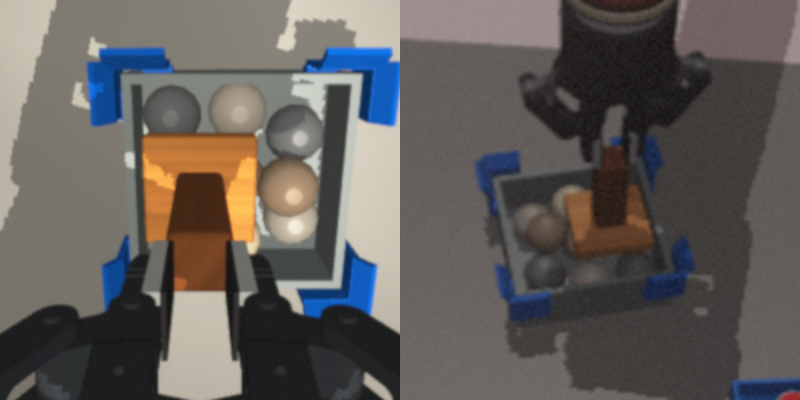

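The W pebble went under the plate with almost no force, and E is still raised. I'm lifting and moving to E.

>>> {"method": "step_arm", "body": {
  "motion": [
    [0,0,0.03,0,0,0,255],
    [0,0,0.06,0,0,0,255],
    [0.005,-0.02,0.09,0,0,0,255],
    [0.022,-0.081,0.09,0,0,0,255],
    [0.022,-0.081,0.08,0,0,0,255],
    [0.022,-0.081,0.05,0,0,0,255],
    [0.022,-0.081,0.044,0,0,0,255],
    [0.022,-0.081,0.038,0,0,0,255],
    [0.022,-0.081,0.032,0,0,0,255]
  ]
}}

```text
time: 9.5
tool_pos: [0.5437, -0.0214, 0.113]
tool_rot: [-0.0, 0.991, 0.134, -0.0]
contact_force: [0.3, -0.3, -3.7]
gripper_width: 0.215
```

>>> {"method": "step_arm", "body": {
  "motion": [
    [0,0,-0.005,0,0,0,255],
    [0,0,-0.01,0,0,0,255]
  ]
}}

```text
time: 9.7
tool_pos: [0.5441, -0.0216, 0.1083]
tool_rot: [0.0, 0.991, 0.134, 0.0]
contact_force: [0.4, -0.3, -2.2]
gripper_width: 0.212
```

>>> {"method": "step_arm", "body": {
  "motion": [
    [0,0,-0.005,0,0,0,255],
    [0,0,-0.01,0,0,0,255]
  ]
}}

```text
time: 9.9
tool_pos: [0.5441, -0.0217, 0.1033]
tool_rot: [0.0, 0.991, 0.134, 0.0]
contact_force: [-0.2, 0.7, -2.9]
gripper_width: 0.217
```

>>> {"method": "step_arm", "body": {
  "motion": [
    [0,0,-0.005,0,0,0,255],
    [0,0,-0.01,0,0,0,255]
  ]
}}

```text
time: 10.1
tool_pos: [0.544, -0.0218, 0.0983]
tool_rot: [0.0, 0.991, 0.134, 0.0]
contact_force: [-0.9, -0.1, -2.6]
gripper_width: 0.213
```

>>> {"method": "step_arm", "body": {
  "motion": [
    [0,0,-0.003,0,0,0,255],
    [0,0,-0.003,0,0,0,255],
    [0,0,0.04,0,0,0,255],
    [0,0,0.12,0,0,0,255],
    [0,0,0.2,0,0,0,255],
    [-0.1,-0.02,0.28,0,0,0,255],
    [-0.2,-0.056,0.32,0,0,0,255],
    [-0.2,-0.056,0.32,0,0,0,255],
    [-0.2,-0.056,0.32,0,0,0,255],
    [-0.2,-0.056,0.32,0,0,0,255]
  ]
}}

```text
time: 11.1
tool_pos: [0.4442, -0.0499, 0.2588]
tool_rot: [0.0, 0.991, 0.134, 0.001]
contact_force: [0.3, 0.2, -4.1]
gripper_width: 0.21
```

```bash
python3 - <<'E'
from h import *
f=grab('wrist','w6'); s=monitor.state(); print(s['time'],s['tool_pos'],s['contact_force'])
np.savez('w6.npz',**{k:f[k] for k in('mtx','dist','wc')})
i=cv2.imread('pics/w6.png')[0:300,200:460]; cv2.imwrite('pics/w6c.png',cv2.resize(i,None,fx=2,fy=2,interpolation=cv2.INTER_CUBIC))
E
```

```text
11.15 [ 0.44410118 -0.04967023  0.2580565 ] [ 0.91031797  0.89447158 -3.11807208]
```

View pics/w6c.png

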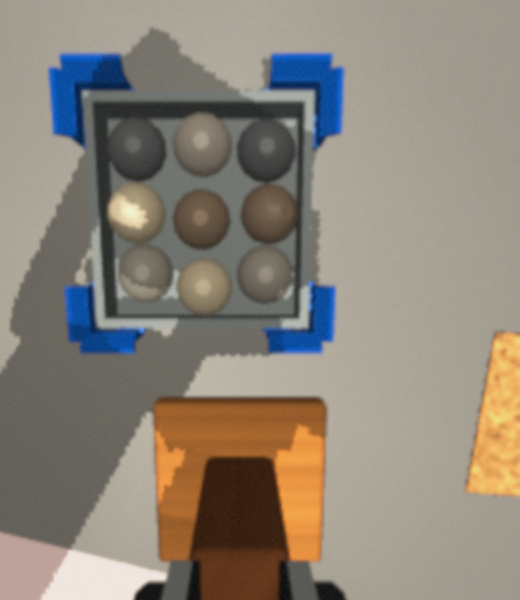

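```bash
python3 - <<'E'
from w1 import *
from scipy.spatial.distance import pdist
f=dict(np.load('w6.npz'))
o=np.array([200,0])
c=fit(f,[(95,101),(304,101),(297,317),(105,317)],o,2,.048,'mouth')
a=np.radians(15.3);ex=np.array([np.cos(a),np.sin(a)]);ey=np.array([-ex[1],ex[0]])
Q=[]
for uv in [(137,149),(202,144),(266,150),(136,212),(201,218),(269,213),(145,272),(203,287),(264,274)]:
    p=atz(f,(np.array(uv)+.5)/2+o-.5,.022)[:2]-c; Q.append([p@ex*1e3,p@ey*1e3])
print(np.round(Q,1),np.sort(pdist(Q))[:5])
E
```

```text
mouth c [ 0.5388 -0.0015] sides [110.3 111.3 110.5 111.3] yaw mod90 15.2
[[ 36.6  37.2]
 [ 39.3  -0.1]
 [ 36.3 -36.8]
 [  2.8  39.2]
 [ -0.4   1. ]
 [  2.5 -39. ]
 [-31.   35.2]
 [-39.6   0.4]
 [-32.  -36.5]] [33.85040293 33.88363007 34.02967503 34.5050143  35.87886408]
```

All nine lie level: the centre spacings are at least 34 mm, consistent with all on the floor. Taking the tamper back to its pad.

>>> {"method": "step_arm", "body": {
  "motion": [
    [0.071,-0.43,0,0,0,0,255],
    [0.071,-0.43,0,0,0,0,255],
    [0.071,-0.43,0,0,0,0,255],
    [0.071,-0.43,0,0,0,0,255],
    [0.071,-0.43,0,0,0,0,255],
    [0.071,-0.43,-0.06,0,0,0,255],
    [0.071,-0.43,-0.14,0,0,0,255],
    [0.071,-0.43,-0.22,0,0,0,255],
    [0.071,-0.43,-0.28,0,0,0,255],
    [0.071,-0.43,-0.28,0,0,0,255]
  ]
}}

```text
time: 12.15
tool_pos: [0.476, -0.2612, 0.1111]
tool_rot: [-0.005, 0.991, 0.134, -0.005]
contact_force: [-1.1, 0.6, -3.7]
gripper_width: 0.213
```

```bash
python3 - <<'E'
from h import *
f=grab('wrist','w7'); s=monitor.state(); print(s['time'],s['tool_pos'],s['contact_force'])
E
```

```text
12.2 [ 0.4778156  -0.26268831  0.11476322] [-1.03299307  0.27277772 -2.3532108 ]
```

View pics/w7.png

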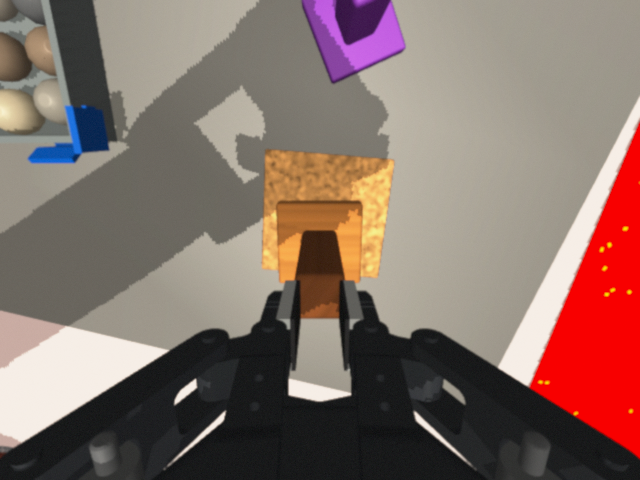

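>>> {"method": "step_arm", "body": {
  "motion": [
    [0,0,-0.03,0,0,0,255],
    [0,0,-0.06,0,0,0,255],
    [0,0,-0.08,0,0,0,255],
    [0,0,-0.095,0,0,0,255],
    [0,0,-0.104,0,0,0,255],
    [0,0,-0.108,0,0,0,255],
    [0,0,-0.111,0,0,0,255],
    [0,0,-0.111,0,0,0,255],
    [0,0,-0.111,0,0,0,255]
  ]
}}

```text
time: 13.1
tool_pos: [0.4798, -0.265, 0.0634]
tool_rot: [0.0, 0.991, 0.134, 0.0]
contact_force: [0.4, -0.3, -3.1]
gripper_width: 0.215
```

Still hanging about 2 mm above the pad; lowering gently until it touches.

>>> {"method": "step_arm", "body": {
  "motion": [
    [0,0,-0.002,0,0,0,255],
    [0,0,-0.004,0,0,0,255],
    [0,0,-0.004,0,0,0,255]
  ]
}}

```text
time: 13.4
tool_pos: [0.4797, -0.265, 0.0613]
tool_rot: [0.0, 0.991, 0.134, 0.0]
contact_force: [0.4, 0.2, -1.5]
gripper_width: 0.214
```

>>> {"method": "step_arm", "body": {
  "motion": [
    [0,0,-0.002,0,0,0,255],
    [0,0,-0.002,0,0,0,255]
  ]
}}

```text
time: 13.6
tool_pos: [0.4799, -0.2652, 0.0612]
tool_rot: [0.0, 0.991, 0.134, 0.0]
contact_force: [-2.1, 1.8, 4.5]
gripper_width: 0.212
```

It's touching (+4.5 N). Releasing and going up.

>>> {"method": "step_arm", "body": {
  "motion": [
    [0,0,0,0,0,0,0],
    [0,0,0,0,0,0,0],
    [0,0,0,0,0,0,0],
    [0,0,0,0,0,0,0],
    [0,0,0,0,0,0,0],
    [0,0,0,0,0,0,0],
    [0,0,0,0,0,0,0],
    [0,0,0,0,0,0,0],
    [0,0,0,0,0,0,0]
  ]
}}

```text
time: 14.5
tool_pos: [0.4795, -0.2648, 0.0599]
tool_rot: [-0.0, 0.991, 0.134, -0.0]
contact_force: [-0.0, 0.0, 0.2]
gripper_width: 1.0
```

>>> {"method": "step_arm", "body": {
  "motion": [
    [0,0,0.06,0,0,0,0],
    [0,0,0.14,0,0,0,0],
    [0,0,0.22,0,0,0,0],
    [0,0,0.3,0,0,0,0],
    [0,0,0.36,0,0,0,0],
    [0,0,0.36,0,0,0,0]
  ]
}}

```text
time: 15.1
tool_pos: [0.4818, -0.2665, 0.2465]
tool_rot: [0.004, 0.991, 0.134, 0.004]
contact_force: [0.6, -0.3, 0.0]
gripper_width: 1.003
```

```bash
python3 - <<'E'
from h import *
f=grab('wrist','w8'); s=monitor.state(); print(s['time'],s['tool_pos'],s['contact_force'])
np.savez('w8.npz',**{k:f[k] for k in('mtx','dist','wc')})
E
```

```text
15.15 [ 0.48077503 -0.26571296  0.24328223] [-0.09779832  0.27561217  0.5864508 ]
```

View pics/w8.png

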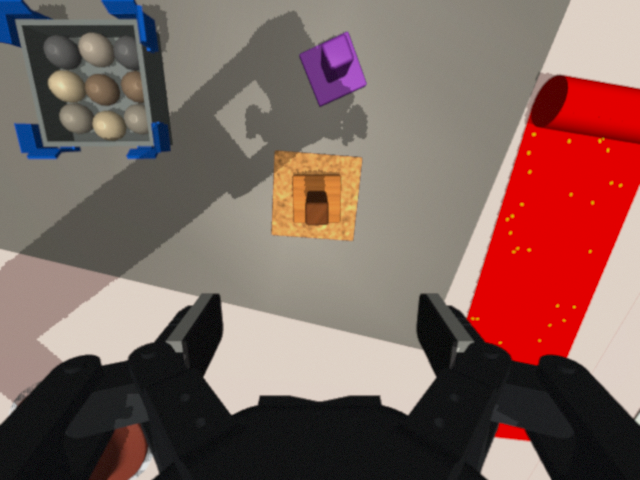

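The tamper stands upright in the middle of the pad and the pebbles are level. Moving on to the large blue tray.

>>> {"method": "step_arm", "body": {
  "motion": [
    [-0.04,0.98,0.16,0,0,0,0],
    [-0.04,0.98,0.16,0,0,0,0],
    [-0.04,0.98,0.16,0,0,0,0],
    [-0.04,0.98,0.16,0,0,0,0],
    [-0.04,0.98,0.16,0,0,0,0],
    [-0.04,0.98,0.16,0,0,0,0],
    [-0.04,0.98,0.16,0,0,0,0],
    [-0.04,0.98,0.16,0,0,0,0],
    [-0.04,0.98,0.16,0,0,0,0],
    [-0.04,0.98,0.16,0,0,0,0]
  ]
}}

```text
time: 16.15
tool_pos: [0.4583, 0.2272, 0.3182]
tool_rot: [0.0, 0.991, 0.134, -0.001]
contact_force: [0.3, -1.2, -0.4]
gripper_width: 0.999
```

>>> {"method": "step_arm", "body": {
  "motion": [
    [0,0,0,0,0,0,0],
    [0,0,0,0,0,0,0],
    [0,0,0,0,0,0,0]
  ]
}}

```text
time: 16.45
tool_pos: [0.4591, 0.2244, 0.3183]
tool_rot: [0.0, 0.991, 0.134, -0.001]
contact_force: [0.3, -0.0, 0.0]
gripper_width: 1.002
```

```bash
python3 - <<'E'
from h import *
f=grab('wrist','w9'); s=monitor.state(); print(s['time'],s['tool_pos'],s['joint_pos'])
np.savez('w9.npz',**{k:f[k] for k in('mtx','dist','wc')})
for n,z in dict(tray_grip=.07,tray_base=0).items():
    for d in eyes.pinpoint(n,'wrist')[:3]: print(n,round(d['p'],2),np.round(d['uv'],1),np.round(atz(f,d['uv'],z),4))
E
```

```text
16.5 [0.45932875 0.22408589 0.31855094] [ 3.08335253e-01 -2.63037474e-01  1.70052034e+00 -2.40934976e-04
  1.70621292e+00  1.61191769e+00]
tray_grip 0.64 [423.1   9.5] [0.6901 0.1676 0.07  ]
tray_grip 0.58 [214.7 361.9] [0.1668 0.3099 0.07  ]
tray_grip 0.56 [305.7 125.7] [0.5356 0.2628 0.07  ]
tray_base 0.71 [409.3  22. ] [0.6978 0.1675 0.    ]
tray_base 0.62 [229.8 336.4] [0.1662 0.3046 0.    ]
tray_base 0.58 [307.4 128.5] [0.5333 0.2625 0.    ]
```

View pics/w9.png

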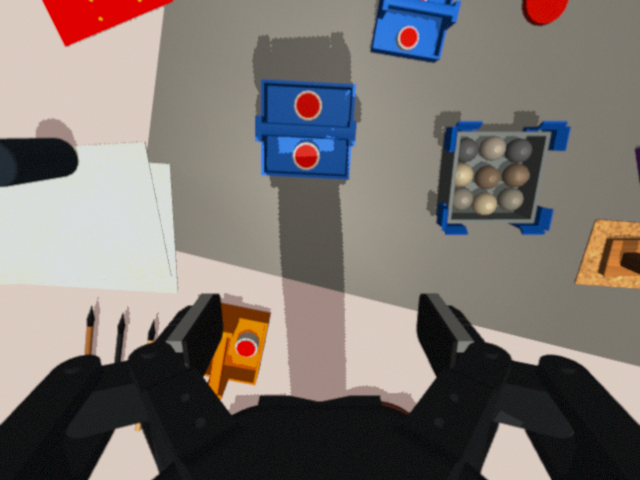

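```bash
python3 - <<'E'
import cv2
i=cv2.imread('pics/w9.png')[70:190,245:370]; cv2.imwrite('pics/w9c.png',cv2.resize(i,None,fx=5,fy=5,interpolation=cv2.INTER_CUBIC))
E
```

```text
(no output)
```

View pics/w9c.png

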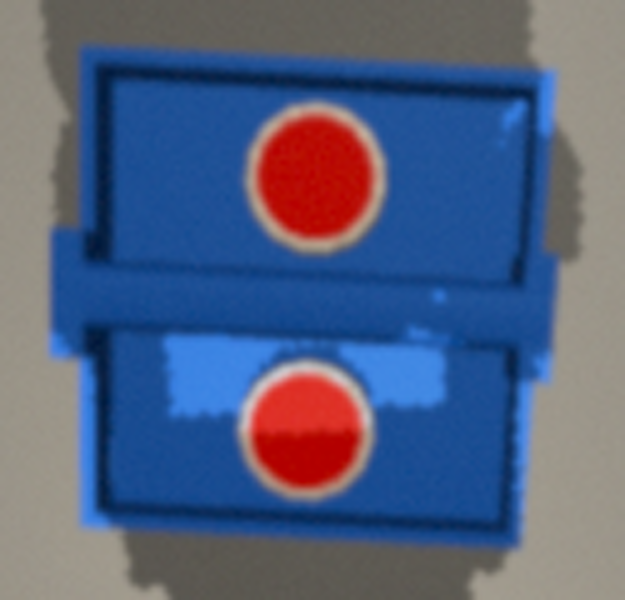

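>>> {"method": "step_arm", "body": {
  "motion": [
    [0.15,0.06,-0.12,0,0,0.9,0],
    [0.15,0.06,-0.12,0,0,0.9,0],
    [0.15,0.06,-0.12,0,0,0.9,0],
    [0.15,0.06,-0.12,0,0,0.9,0],
    [0.15,0.06,-0.12,0,0,0.9,0],
    [0.15,0.06,-0.12,0,0,0.9,0],
    [0.15,0.06,-0.12,0,0,0.9,0],
    [0.15,0.06,-0.12,0,0,0.9,0],
    [0.15,0.06,-0.12,0,0,0.9,0],
    [0.15,0.06,-0.12,0,0,0.9,0]
  ]
}}

```text
time: 17.6
tool_pos: [0.5348, 0.2541, 0.2598]
tool_rot: [-0.0, 0.691, 0.723, -0.0]
contact_force: [-0.5, 0.2, -0.4]
gripper_width: 1.0
```

>>> {"method": "step_arm", "body": {
  "motion": [
    [0,0,0,0,0,0.112,0],
    [0,0,0,0,0,0.112,0],
    [0,0,0,0,0,0.112,0],
    [0,0,0,0,0,0.112,0]
  ]
}}

```text
time: 18.0
tool_pos: [0.5345, 0.2549, 0.2599]
tool_rot: [-0.0, 0.628, 0.778, -0.0]
contact_force: [-0.4, -0.5, 0.3]
gripper_width: 1.003
```

```bash
python3 - <<'E'
from h import *
f=grab('wrist','w10'); s=monitor.state(); q=s['tool_rot'];print(s['time'],s['tool_pos'],np.degrees(2*np.arctan2(q[2],q[1])))
np.savez('w10.npz',**{k:f[k] for k in('mtx','dist','wc')})
i=cv2.imread('pics/w10.png')[60:360,170:470]; cv2.imwrite('pics/w10c.png',cv2.resize(i,None,fx=2,fy=2,interpolation=cv2.INTER_CUBIC))
E
```

```text
18.05 [0.53453064 0.25504599 0.259885  ] 102.22521332353416
```

View pics/w10c.png

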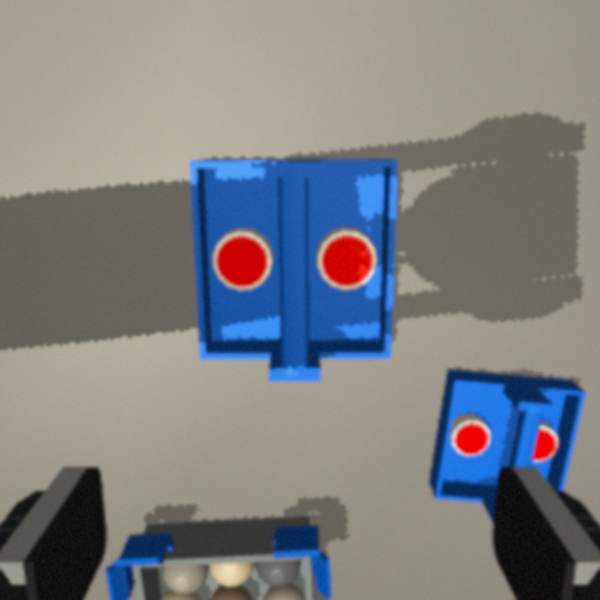

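```bash
python3 - <<'E'
from w1 import *
f=dict(np.load('w10.npz'))
o=np.array([170,60])
fit(f,[(192,161),(397,159),(391,356),(202,356)],o,2,.035,'rim')
g=lambda uv,z:atz(f,(np.array(uv)+.5)/2+o-.5,z)[:2]
a,b=g((242,260),.024),g((347,259),.024);print('pots mid',(a+b)/2,np.degrees(np.arctan2(*(a-b)[::-1])),np.linalg.norm(a-b))
a,b=g((294,162),.078),g((294.5,368),.078);print('bar',(a+b)/2,np.degrees(np.arctan2(*(a-b)[::-1])),np.linalg.norm(a-b))
E
```

```text
rim c [0.5305 0.2627] sides [120.4 121.  120.9 119.9] yaw mod90 12.6
pots mid [0.52980176 0.26244616] -167.2188543229238 0.06605809536392722
bar [0.52942509 0.26537632] 102.24832152766456 0.11393365696474735
```

>>> {"method": "step_arm", "body": {
  "motion": [
    [-0.009,0.015,-0.08,0,0,0.003,0],
    [-0.009,0.015,-0.16,0,0,0.003,0],
    [-0.009,0.015,-0.24,0,0,0.003,0],
    [-0.009,0.015,-0.32,0,0,0.003,0],
    [-0.009,0.015,-0.37,0,0,0.003,0],
    [-0.009,0.015,-0.4,0,0,0.003,0],
    [-0.009,0.015,-0.418,0,0,0.003,0],
    [-0.009,0.015,-0.418,0,0,0.003,0],
    [-0.009,0.015,-0.418,0,0,0.003,0]
  ]
}}

```text
time: 18.95
tool_pos: [0.5312, 0.2631, 0.0525]
tool_rot: [0.001, 0.625, 0.781, 0.001]
contact_force: [-0.5, 1.6, -0.0]
gripper_width: 1.003
```

>>> {"method": "step_arm", "body": {
  "motion": [
    [0,0,0,0,0,0,255],
    [0,0,0,0,0,0,255],
    [0,0,0,0,0,0,255],
    [0,0,0,0,0,0,255],
    [0,0,0,0,0,0,255],
    [0,0,0,0,0,0,255],
    [0,0,0,0,0,0,255],
    [0,0,0,0,0,0,255],
    [0,0,0,0,0,0,255],
    [0,0,0,0,0,0,255]
  ]
}}

```text
time: 19.95
tool_pos: [0.53, 0.2627, 0.0509]
tool_rot: [-0.0, 0.625, 0.781, -0.0]
contact_force: [-0.6, -0.9, -0.3]
gripper_width: -0.003
```

The gripper reads fully shut, so I need to look before doing anything else.

```bash
python3 - <<'E'
from h import *
f=grab('wrist','w11'); grab('scene','s11'); 
i=cv2.imread('pics/w11.png')[60:460,120:520]; j=cv2.imread('pics/s11.png')[170:350,370:550]
cv2.imwrite('pics/w11c.png',np.hstack([cv2.resize(i,(400,400)),cv2.resize(j,(400,400),interpolation=cv2.INTER_CUBIC)]))
E
```

```text
(no output)
```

View pics/w11c.png

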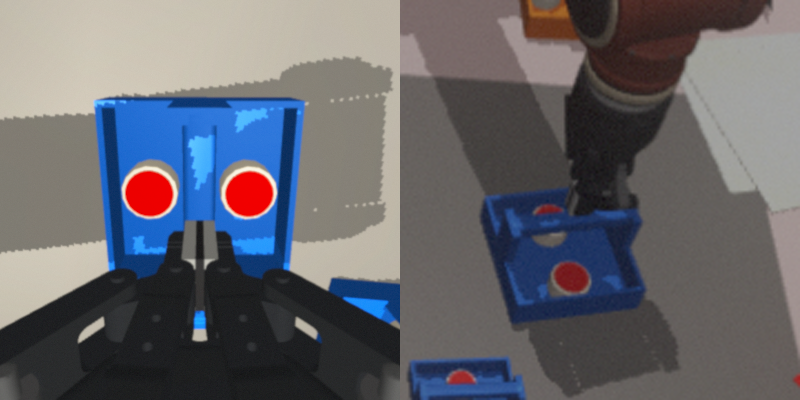

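```bash
python3 - <<'E'
import cv2,numpy as np
i=cv2.imread('pics/w11.png')[250:400,250:390]; j=cv2.imread('pics/s11.png')[235:300,400:490]
cv2.imwrite('pics/w11d.png',np.hstack([cv2.resize(i,(400,430),interpolation=cv2.INTER_CUBIC),cv2.resize(j,(400,430),interpolation=cv2.INTER_CUBIC)]))
from h import *
s=monitor.state(); print(s['gripper_width'],s['contact_force'],s['time'])
E
```

```text
-0.0016252602334749903 [-0.37628039  0.09296775 -0.4377984 ] 20.05
```

View pics/w11d.png

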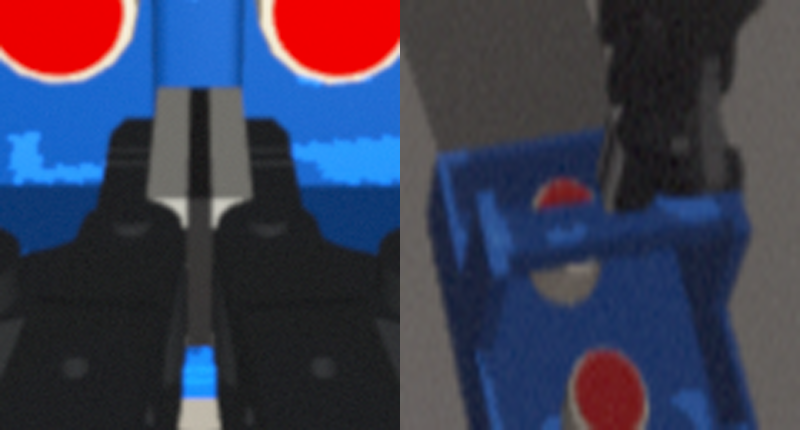

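```bash
python3 - <<'E'
from h import *
def draw(f,img,c,yaw):
    a=np.radians(yaw);M=np.array([[np.cos(a),-np.sin(a)],[np.sin(a),np.cos(a)]])
    def box(hx,hy,z0,z1,col):
        for z in(z0,z1):
            P=[[*(np.array(c)+M@np.array([sx*hx,sy*hy])),z] for sx,sy in((1,1),(1,-1),(-1,-1),(-1,1))]
            cv2.polylines(img,[np.round(proj(f,P)).astype(int)],True,col,1)
    box(.061,.061,0,.035,(0,255,0)); box(.008,.061,.062,.078,(0,255,255))
f=dict(np.load('w10.npz')); i=cv2.imread('pics/w10.png'); draw(f,i,(.530,.2626),12.5)
g=grab('wrist'); j=np.ascontiguousarray(g['pixels'][:,:,::-1]); draw(g,j,(.530,.2626),12.5)
s=monitor.state(); p=proj(g,[s['tool_pos']])[0]; print(p); cv2.circle(j,tuple(np.round(p).astype(int)),3,(255,0,255),1)
g=grab('scene'); k=np.ascontiguousarray(g['pixels'][:,:,::-1]); draw(g,k,(.530,.2626),12.5)
p=proj(g,[s['tool_pos']])[0];cv2.circle(k,tuple(np.round(p).astype(int)),3,(255,0,255),1)
cv2.imwrite('pics/ov.png',np.vstack([np.hstack([cv2.resize(i[120:260,240:380],(400,300)),cv2.resize(j[100:400,180:480],(400,300))]),cv2.resize(k[220:320,390:510],(800,300*1),interpolation=cv2.INTER_CUBIC)]))
E
```

```text
[319.52219928 267.09232601]
```

View pics/ov.png

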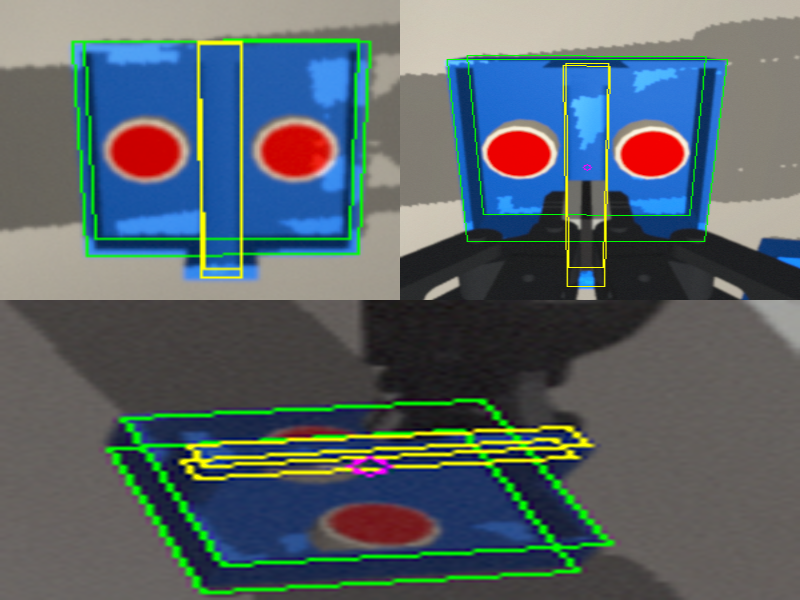

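```bash
python3 - <<'E'
from h import *
f=grab('wrist'); H=f['hand_eye']; f['wc']=H
for x in (0,.011):
  print(x,[(k,np.round(proj(f,[[x,.0,-k/1000]])[0,1])) for k in (0,5,10,15,20,25,30,39)])
E
```

```text
0 [(0, np.float64(267.0)), (5, np.float64(270.0)), (10, np.float64(274.0)), (15, np.float64(278.0)), (20, np.float64(281.0)), (25, np.float64(286.0)), (30, np.float64(290.0)), (39, np.float64(298.0))]
0.011 [(0, np.float64(249.0)), (5, np.float64(252.0)), (10, np.float64(255.0)), (15, np.float64(259.0)), (20, np.float64(262.0)), (25, np.float64(266.0)), (30, np.float64(269.0)), (39, np.float64(277.0))]
```

View pics/s11.png

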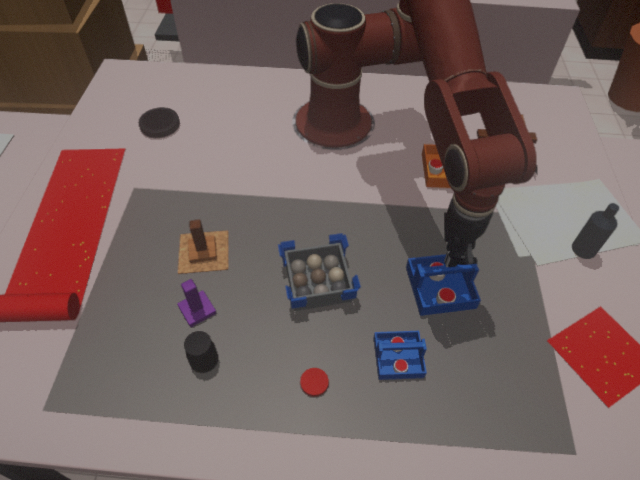

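```bash
python3 - <<'E'
import cv2,numpy as np
i=cv2.imread('pics/w7.png')[190:390,240:400]; j=cv2.imread('pics/w11.png')[190:390,240:400]
cv2.imwrite('pics/z.png',np.hstack([cv2.resize(a,(400,500),interpolation=cv2.INTER_CUBIC) for a in(i,j)]))
E
```

```text
(no output)
```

View pics/z.png

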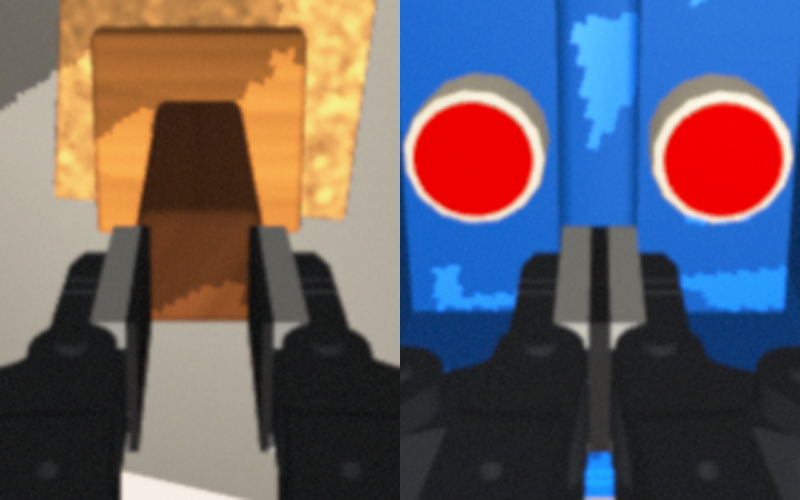

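The picture suggests the real fingertips end well behind the reported TCP: they shut just above the bar. I'm opening, going 25 mm lower and trying again; that is clear of the tray walls and pots either way.

>>> {"method": "step_arm", "body": {
  "motion": [
    [0,0,0,0,0,0,0],
    [0,0,0,0,0,0,0],
    [0,0,0,0,0,0,0],
    [0,0,0,0,0,0,0],
    [0,0,0,0,0,0,0],
    [0,0,0,0,0,0,0],
    [0,0,0,0,0,0,0],
    [0,0,0,0,0,0,0]
  ]
}}

```text
time: 21.0
tool_pos: [0.53, 0.2627, 0.0509]
tool_rot: [0.0, 0.625, 0.781, 0.0]
contact_force: [-0.6, 0.4, -0.4]
gripper_width: 0.994
```

```bash
python3 - <<'E'
from h import *
f=grab('wrist','w12');grab('scene','s12');s=monitor.state();print(s['time'],s['tool_pos'],s['gripper_width'])
i=cv2.imread('pics/w12.png')[80:480,120:520]; j=cv2.imread('pics/s12.png')[220:320,400:500]
cv2.imwrite('pics/w12c.png',np.hstack([cv2.resize(i,(400,400)),cv2.resize(j,(400,400),interpolation=cv2.INTER_CUBIC)]))
E
```

```text
21.1 [0.52996584 0.26272222 0.0509017 ] 1.002378581534636
```

View pics/w12c.png

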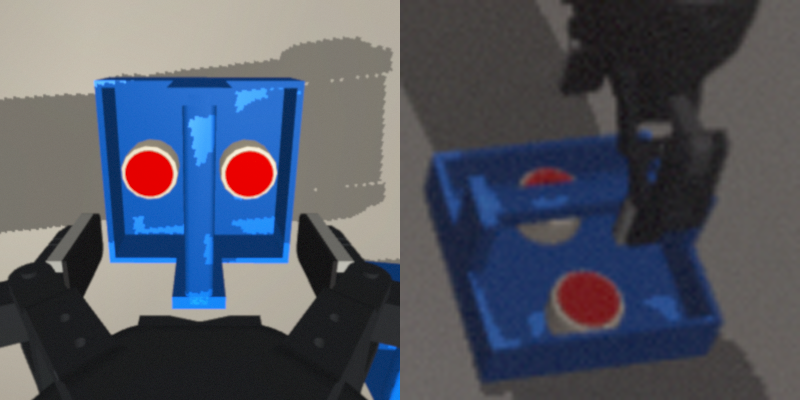

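```bash
python3 - <<'E'
from h import *
g=grab('scene'); s=monitor.state(); q=s['tool_rot'];M=R.from_quat([q[1],q[2],q[3],q[0]]).as_matrix();p=s['tool_pos']
img=np.ascontiguousarray(g['pixels'][:,:,::-1])[200:320,390:510]; img=cv2.resize(img,(720,720),interpolation=cv2.INTER_CUBIC)
for sg in (1,-1):
  for x in (-.011,.011):
    for off in (0,-.013,-.03,-.05):
      u=proj(g,[p+M@np.array([x,sg*.0425,off])])[0]
      cv2.circle(img,tuple(np.round((u-[390,200])*6).astype(int)),3,{0:(0,0,255),-.013:(0,255,255),-.03:(0,255,0),-.05:(255,0,255)}[off],-1)
cv2.imwrite('pics/ov2.png',img[:600])
E
```

```text
(no output)
```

View pics/ov2.png

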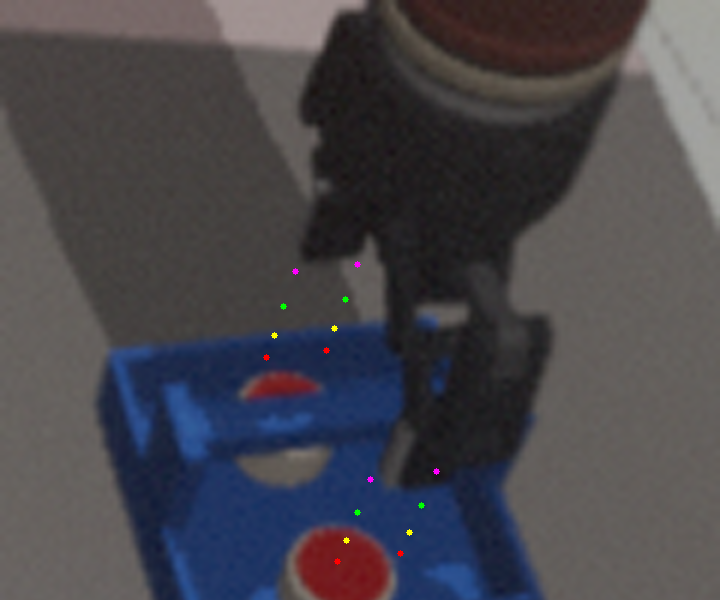

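The scene overlay settles it: the open fingertips are about 48 mm behind the reported TCP. I'm descending another 35 mm and gripping.

>>> {"method": "step_arm", "body": {
  "motion": [
    [0,0,-0.015,0,0,0,0],
    [0,0,-0.03,0,0,0,0],
    [0,0,-0.045,0,0,0,0],
    [0,0,-0.06,0,0,0,0],
    [0,0,-0.07,0,0,0,0],
    [0,0,-0.07,0,0,0,0]
  ]
}}

```text
time: 21.75
tool_pos: [0.5291, 0.2624, 0.0145]
tool_rot: [-0.001, 0.625, 0.781, -0.001]
contact_force: [0.8, 0.2, -0.1]
gripper_width: 1.004
```

>>> {"method": "step_arm", "body": {
  "motion": [
    [0,0,0,0,0,0,255],
    [0,0,0,0,0,0,255],
    [0,0,0,0,0,0,255],
    [0,0,0,0,0,0,255],
    [0,0,0,0,0,0,255],
    [0,0,0,0,0,0,255],
    [0,0,0,0,0,0,255],
    [0,0,0,0,0,0,255],
    [0,0,0,0,0,0,255],
    [0,0,0,0,0,0,255]
  ]
}}

```text
time: 22.75
tool_pos: [0.5303, 0.2628, 0.0163]
tool_rot: [0.0, 0.625, 0.781, 0.0]
contact_force: [-0.9, -0.9, 3.2]
gripper_width: 0.176
```

```bash
python3 - <<'E'
from h import *
f=grab('wrist','w13');grab('scene','s13');s=monitor.state();print(s['time'],s['tool_pos'],s['gripper_width'])
i=cv2.imread('pics/w13.png')[80:480,120:520]; j=cv2.imread('pics/s13.png')[220:320,400:500]
cv2.imwrite('pics/w13c.png',np.hstack([cv2.resize(i,(400,400)),cv2.resize(j,(400,400),interpolation=cv2.INTER_CUBIC)]))
E
```

```text
22.85 [0.53027738 0.26281342 0.01635896] 0.17739977330088447
```

View pics/w13c.png

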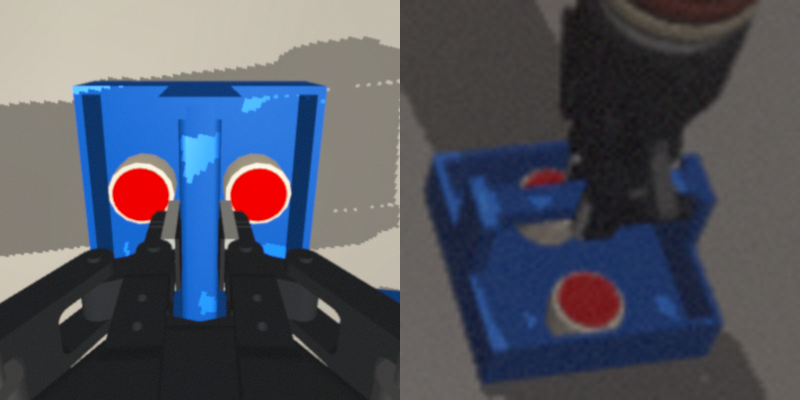

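The bar is now between the pads (opening 0.177). Lifting and checking.

>>> {"method": "step_arm", "body": {
  "motion": [
    [0,0,0.02,0,0,0,255],
    [0,0,0.06,0,0,0,255],
    [0,0,0.12,0,0,0,255],
    [0,0,0.18,0,0,0,255],
    [0,0,0.24,0,0,0,255],
    [0,0,0.24,0,0,0,255],
    [0,0,0.24,0,0,0,255],
    [0,0,0.24,0,0,0,255]
  ]
}}

```text
time: 23.65
tool_pos: [0.5281, 0.2621, 0.1327]
tool_rot: [-0.001, 0.625, 0.781, -0.002]
contact_force: [-0.7, 0.2, -4.1]
gripper_width: 0.171
```

```bash
python3 - <<'E'
from h import *
f=grab('wrist','w14');grab('scene','s14');s=monitor.state();print(s['time'],s['tool_pos'],s['gripper_width'],s['contact_force'],s['ft_torque'])
np.savez('w14.npz',**{k:f[k] for k in('mtx','dist','wc')})
i=cv2.imread('pics/w14.png')[80:480,120:520]; j=cv2.imread('pics/s14.png')[150:350,350:550]
cv2.imwrite('pics/w14c.png',np.hstack([cv2.resize(i,(400,400)),cv2.resize(j,(400,400),interpolation=cv2.INTER_CUBIC)]))
E
```

```text
23.75 [0.52829508 0.2620983  0.13283634] 0.172009037258518 [-0.24337458  0.70635891 -3.56410071] [-0.02282901  0.01373699  0.01592504]
```

View pics/w14c.png

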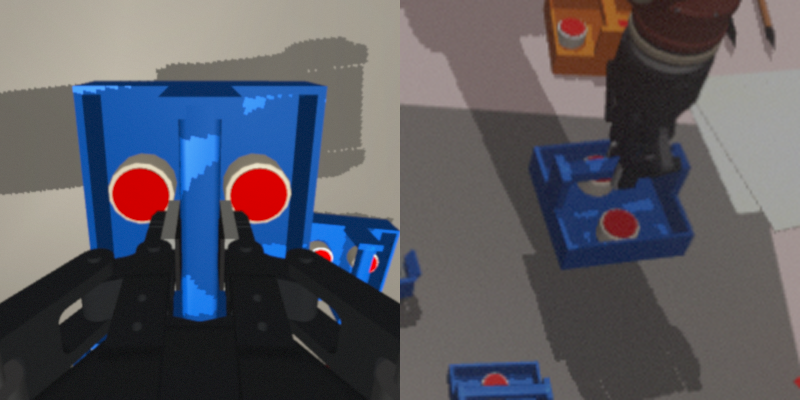

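The tray is lifted level and did not shift in the grip. I'm taking it to the near side of the tote to measure the tote from the same camera yaw, so hand-eye errors cancel.

>>> {"method": "step_arm", "body": {
  "motion": [
    [0,0,0.1,0,0,0.031,255],
    [0.02,-0.1,0.14,0,0,0.031,255],
    [0.098,-0.818,0.14,0,0,0.031,255],
    [0.098,-0.818,0.14,0,0,0.031,255],
    [0.098,-0.818,0.14,0,0,0.031,255],
    [0.098,-0.818,0.14,0,0,0.031,255],
    [0.098,-0.818,0.14,0,0,0.031,255],
    [0.098,-0.818,0.14,0,0,0.031,255],
    [0.098,-0.818,0.14,0,0,0.031,255],
    [0.098,-0.818,0.14,0,0,0.031,255]
  ]
}}

```text
time: 24.75
tool_pos: [0.5782, -0.1507, 0.204]
tool_rot: [-0.001, 0.609, 0.794, -0.001]
contact_force: [-0.5, 0.6, -3.6]
gripper_width: 0.174
```

>>> {"method": "step_arm", "body": {
  "motion": [
    [0,0,0,0,0,0,255],
    [0,0,0,0,0,0,255],
    [0,0,0,0,0,0,255],
    [0,0,0,0,0,0,255],
    [0,0,0,0,0,0,255]
  ]
}}

```text
time: 25.25
tool_pos: [0.579, -0.1451, 0.2059]
tool_rot: [-0.0, 0.606, 0.795, 0.0]
contact_force: [0.3, -1.0, -4.1]
gripper_width: 0.173
```

```bash
python3 - <<'E'
from h import *
f=grab('wrist','w15');s=monitor.state();q=s['tool_rot'];print(s['time'],s['tool_pos'],np.degrees(2*np.arctan2(q[2],q[1])),s['gripper_width'],s['contact_force'],s['ft_torque'])
np.savez('w15.npz',**{k:f[k] for k in('mtx','dist','wc')})
i=cv2.imread('pics/w15.png')[0:300,170:470]; cv2.imwrite('pics/w15c.png',cv2.resize(i,(600,600)))
E
```

```text
25.3 [ 0.57904392 -0.14532072  0.20598846] 105.38106087697714 0.17186073114145853 [ 0.31087842 -0.32919046 -3.87812801] [-0.03846718  0.00938963 -0.01742564]
```

View pics/w15c.png

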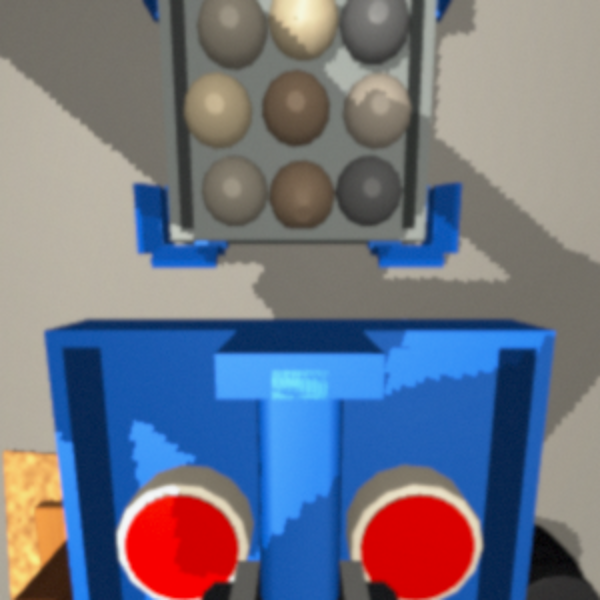

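The tote's far rim is cut off at the top of the picture, so I'm raising and backing off a little.

>>> {"method": "step_arm", "body": {
  "motion": [
    [0.016,-0.06,0.16,0,0,0,255],
    [0.016,-0.06,0.16,0,0,0,255],
    [0.016,-0.06,0.16,0,0,0,255],
    [0.016,-0.06,0.16,0,0,0,255],
    [0.016,-0.06,0.16,0,0,0,255],
    [0.016,-0.06,0.16,0,0,0,255]
  ]
}}

```text
time: 25.9
tool_pos: [0.586, -0.1753, 0.2832]
tool_rot: [-0.002, 0.606, 0.795, -0.0]
contact_force: [0.0, -1.2, -3.6]
gripper_width: 0.178
```

```bash
python3 - <<'E'
from h import *
f=grab('wrist','w16');s=monitor.state();q=s['tool_rot'];print(s['time'],s['tool_pos'],np.degrees(2*np.arctan2(q[2],q[1])),s['gripper_width'],s['contact_force'],s['ft_torque'])
np.savez('w16.npz',**{k:f[k] for k in('mtx','dist','wc')})
i=cv2.imread('pics/w16.png')[0:300,170:470]; cv2.imwrite('pics/w16c.png',cv2.resize(i,(600,600),interpolation=cv2.INTER_CUBIC))
E
```

```text
25.95 [ 0.58611067 -0.17544846  0.28346164] 105.33344363526072 0.17036524696993888 [-0.36211668  0.39258878 -3.12331026] [-0.00051784  0.01019841  0.00837879]
```

View pics/w16c.png

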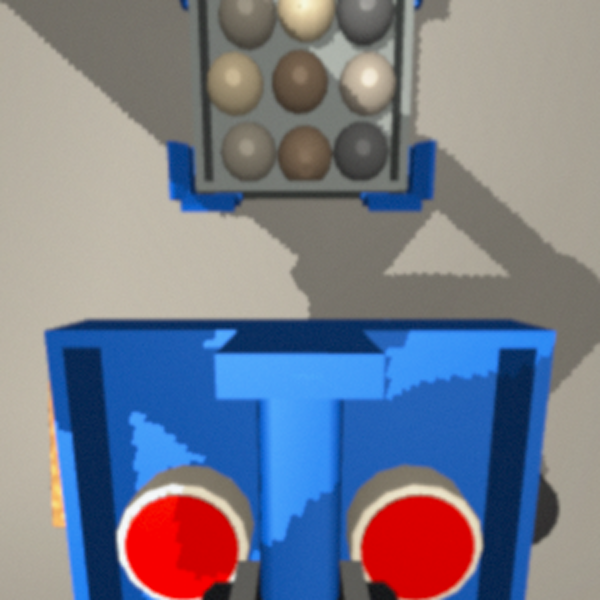

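```bash
python3 - <<'E'
import cv2,numpy as np
i=cv2.imread('pics/w15.png')[60:140,230:410]; cv2.imwrite('pics/z2.png',cv2.resize(i,(792,352),interpolation=cv2.INTER_CUBIC))
E
```

```text
(no output)
```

View pics/z2.png

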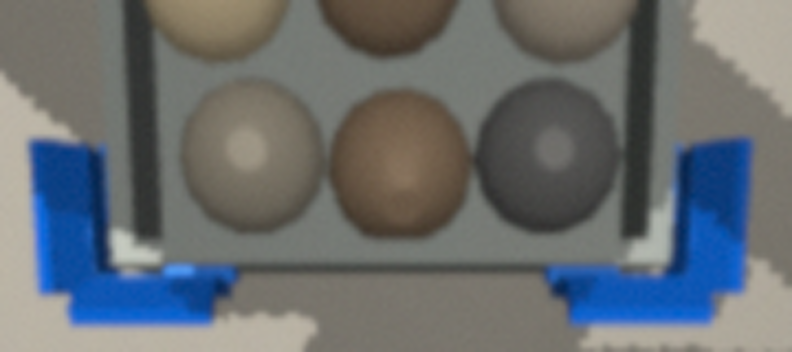

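```bash
python3 - <<'E'
from h import *
f=dict(np.load('w15.npz')); o=np.array([230,60]); sc=4.4
g=lambda uv,z:atz(f,(np.array(uv)+.5)/sc+o-.5,z)[:2]
a=np.radians(105.35);tx=np.array([np.cos(a),np.sin(a)])
for L,Rr,d in (((135,238),(646,236),.056),((112,264),(671,264),.061)):
    p,q=g(L,.048),g(Rr,.048); print(np.linalg.norm(p-q),np.degrees(np.arctan2(*(q-p)[::-1])),(p+q)/2+d*tx)
# tray in hand (tool frame): pots z=base+.024
f=dict(np.load('w16.npz'))
s=np.array([0.58611067,-0.17544846,0.28346164])
base=s[2]-.0164
g2=lambda uv,z:atz(f,(np.array(uv)+.5)/2+np.array([170,0])-.5,z)[:2]
M=np.c_[tx,[tx[1],-tx[0]]]
p,q=g2((182.5,548),base+.024),g2((415,546),base+.024)
print('pots',np.linalg.norm(p-q),((p+q)/2-s[:2])@M, (p-q)@M)
p,q=g2((46,331),base+.035),g2((555,331),base+.035)
print('rim far',np.linalg.norm(p-q),((p+q)/2-s[:2])@M,(p-q)@M)
p,q=g2((261,400),base+.078),g2((342,400),base+.078)
print('bar',((p+q)/2-s[:2])@M)
E
```

```text
0.11144729545619682 15.65347619105473 [ 0.53820958 -0.00092566]
0.12252960749262956 15.442656962001701 [ 0.53858479 -0.00140985]
pots 0.06565455104601332 [-0.00042982 -0.00027354] [-0.00074607 -0.06565031]
rim far 0.12232490296821061 [0.06038045 0.00012353] [-1.11501949e-04 -1.22324852e-01]
bar [0.05161861 0.00045415]
```

Tote centre (0.538, −0.001), yaw 15.4°; the tray sits centred on the TCP within 0.5 mm. Moving over the tote.

>>> {"method": "step_arm", "body": {
  "motion": [
    [-0.098,0.348,0,0,0,0,255],
    [-0.098,0.348,0,0,0,0,255],
    [-0.098,0.348,0,0,0,0,255],
    [-0.098,0.348,-0.1,0,0,0,255],
    [-0.098,0.348,-0.2,0,0,0,255],
    [-0.098,0.348,-0.28,0,0,0,255],
    [-0.098,0.348,-0.34,0,0,0,255],
    [-0.098,0.348,-0.34,0,0,0,255],
    [-0.098,0.348,-0.34,0,0,0,255],
    [-0.098,0.348,-0.34,0,0,0,255]
  ]
}}

```text
time: 26.95
tool_pos: [0.5399, -0.0026, 0.1188]
tool_rot: [0.002, 0.607, 0.795, 0.001]
contact_force: [0.3, 0.3, -1.7]
gripper_width: 0.171
```

```bash
python3 - <<'E'
from h import *
s=monitor.state();q=s['tool_rot'];print(s['time'],s['tool_pos'],np.degrees(2*np.arctan2(q[2],q[1])),s['contact_force'])
g=grab('scene','s17'); i=cv2.imread('pics/s17.png')[180:330,250:400]; cv2.imwrite('pics/s17c.png',cv2.resize(i,(600,600),interpolation=cv2.INTER_CUBIC))
E
```

```text
26.95 [ 0.53993075 -0.0025811   0.1188315 ] 105.2949991208616 [ 0.25122551  0.25695003 -1.72036327]
```

View pics/s17c.png

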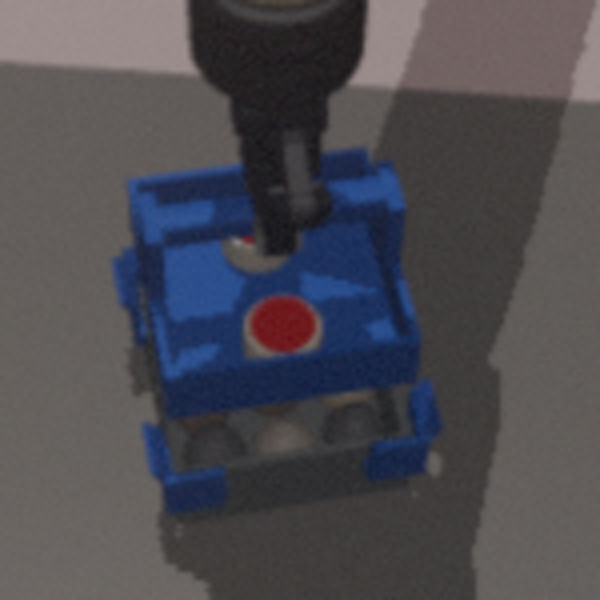

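It's squarely above the tote. Let it settle, then lower.

>>> {"method": "step_arm", "body": {
  "motion": [
    [0,0,0,0,0,0,255],
    [0,0,0,0,0,0,255],
    [0,0,-0.01,0,0,0,255],
    [0,0,-0.02,0,0,0,255],
    [0,0,-0.03,0,0,0,255],
    [0,0,-0.04,0,0,0,255],
    [0,0,-0.05,0,0,0,255],
    [0,0,-0.05,0,0,0,255]
  ]
}}

```text
time: 27.8
tool_pos: [0.5371, -0.0021, 0.0895]
tool_rot: [-0.001, 0.607, 0.795, -0.001]
contact_force: [-0.3, -0.4, -4.4]
gripper_width: 0.177
```

>>> {"method": "step_arm", "body": {
  "motion": [
    [0.002,0.001,-0.006,0,0,0,255],
    [0.002,0.001,-0.012,0,0,0,255],
    [0.002,0.001,-0.018,0,0,0,255],
    [0.002,0.001,-0.024,0,0,0,255],
    [0.002,0.001,-0.03,0,0,0,255],
    [0.002,0.001,-0.03,0,0,0,255]
  ]
}}

```text
time: 28.4
tool_pos: [0.5385, -0.0017, 0.0752]
tool_rot: [-0.0, 0.607, 0.795, -0.0]
contact_force: [-0.2, -0.2, -2.7]
gripper_width: 0.172
```

>>> {"method": "step_arm", "body": {
  "motion": [
    [0,0,-0.004,0,0,0,255],
    [0,0,-0.008,0,0,0,255],
    [0,0,-0.01,0,0,0,255],
    [0,0,-0.01,0,0,0,255]
  ]
}}

```text
time: 28.8
tool_pos: [0.5388, -0.0018, 0.0707]
tool_rot: [-0.0, 0.607, 0.795, -0.0]
contact_force: [-0.7, 0.1, -4.1]
gripper_width: 0.172
```

>>> {"method": "step_arm", "body": {
  "motion": [
    [0,0,-0.003,0,0,0,255],
    [0,0,-0.005,0,0,0,255],
    [0,0,-0.005,0,0,0,255]
  ]
}}

```text
time: 29.1
tool_pos: [0.5388, -0.0018, 0.0682]
tool_rot: [-0.0, 0.607, 0.795, -0.0]
contact_force: [-0.0, -1.0, -3.2]
gripper_width: 0.174
```

>>> {"method": "step_arm", "body": {
  "motion": [
    [0,0,-0.003,0,0,0,255],
    [0,0,-0.005,0,0,0,255],
    [0,0,-0.005,0,0,0,255]
  ]
}}

```text
time: 29.4
tool_pos: [0.5388, -0.0018, 0.0657]
tool_rot: [-0.0, 0.607, 0.795, -0.0]
contact_force: [-0.3, -0.1, -3.6]
gripper_width: 0.174
```

>>> {"method": "step_arm", "body": {
  "motion": [
    [0,0,-0.002,0,0,0,255],
    [0,0,-0.003,0,0,0,255],
    [0,0,-0.003,0,0,0,255]
  ]
}}

```text
time: 29.7
tool_pos: [0.539, -0.0018, 0.0644]
tool_rot: [-0.0, 0.607, 0.795, -0.0]
contact_force: [-0.2, 0.2, -2.7]
gripper_width: 0.178
```

>>> {"method": "step_arm", "body": {
  "motion": [
    [0,0,-0.002,0,0,0,255],
    [0,0,-0.002,0,0,0,255]
  ]
}}

```text
time: 29.9
tool_pos: [0.5393, -0.0018, 0.0643]
tool_rot: [0.0, 0.607, 0.795, 0.0]
contact_force: [-2.4, 1.1, 2.7]
gripper_width: 0.175
```

>>> {"method": "step_arm", "body": {
  "motion": [
    [0,0,-0.002,0,0,0,255],
    [0,0,-0.002,0,0,0,255]
  ]
}}

```text
time: 30.1
tool_pos: [0.5397, -0.0019, 0.0644]
tool_rot: [0.001, 0.607, 0.795, 0.0]
contact_force: [-4.2, -0.2, 7.0]
gripper_width: 0.177
```

Seated: contact at TCP z 0.0643, exactly the predicted height. Releasing and rising.

>>> {"method": "step_arm", "body": {
  "motion": [
    [0,0,0.002,0,0,0,255],
    [0,0,0.003,0,0,0,0],
    [0,0,0.003,0,0,0,0],
    [0,0,0.003,0,0,0,0],
    [0,0,0.003,0,0,0,0],
    [0,0,0.003,0,0,0,0],
    [0,0,0.003,0,0,0,0],
    [0,0,0.003,0,0,0,0],
    [0,0,0.003,0,0,0,0],
    [0,0,0.003,0,0,0,0]
  ]
}}

```text
time: 31.1
tool_pos: [0.539, -0.0018, 0.0639]
tool_rot: [0.0, 0.607, 0.795, 0.0]
contact_force: [-0.9, -0.9, -0.1]
gripper_width: 1.001
```

>>> {"method": "step_arm", "body": {
  "motion": [
    [0,0,0.04,0,0,0,0],
    [0,0,0.1,0,0,0,0],
    [0,0,0.18,0,0,0,0],
    [0,0,0.26,0,0,0,0],
    [0,0,0.34,0,0,0,0],
    [0,0,0.42,0,0,0,0],
    [0,0,0.46,0,0,0,0],
    [0,0,0.46,0,0,0,0],
    [0,0,0.46,0,0,0,0]
  ]
}}

```text
time: 32.0
tool_pos: [0.5389, -0.0018, 0.2934]
tool_rot: [-0.0, 0.607, 0.795, -0.0]
contact_force: [0.0, 0.3, -0.8]
gripper_width: 1.0
```

```bash
python3 - <<'E'
from h import *
f=grab('wrist','w18');s=monitor.state();print(s['time'],s['tool_pos'],s['gripper_width'],s['contact_force'])
np.savez('w18.npz',**{k:f[k] for k in('mtx','dist','wc')})
grab('scene','s18')
i=cv2.imread('pics/w18.png')[100:350,200:450]; j=cv2.imread('pics/s18.png')[180:330,180:400]
cv2.imwrite('pics/w18c.png',np.hstack([cv2.resize(i,(400,400),interpolation=cv2.INTER_CUBIC),cv2.resize(j,(400,273),interpolation=cv2.INTER_CUBIC)[[*range(273)]+[272]*127]]))
E
```

```text
32.05 [ 0.53831194 -0.00169583  0.2920273 ] 0.9999426735689065 [ 0.3470783  -0.79804309 -0.34547879]
```

View pics/w18c.png

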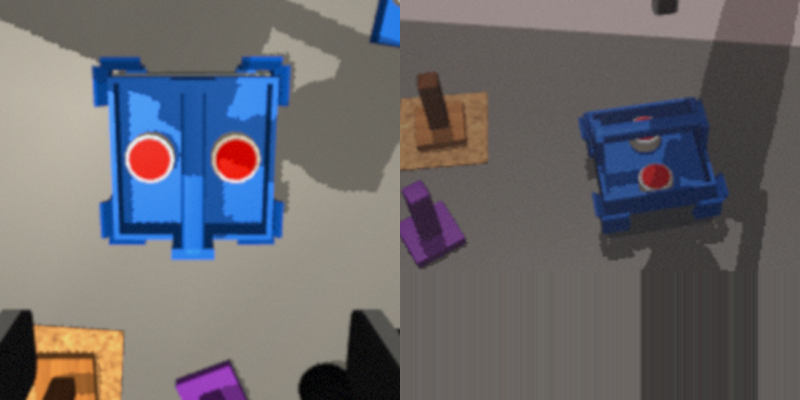

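```bash
python3 - <<'E'
from w1 import *
f=dict(np.load('w18.npz')); o=np.array([200,100])
fit(f,[(109,77),(279,77),(272,240),(116,240)],o,1.6,.083,'tray rim')
g=lambda uv,z:atz(f,(np.array(uv)+.5)/1.6+o-.5,z)[:2]
a,b=g((150,159),.072),g((236,159),.072);print((a+b)/2,np.degrees(np.arctan2(*(b-a)[::-1])))
g=grab('top','t18')
for n,z in dict(ink_jar=0,jar_lid=0,tamper_grip=.079,pad_top=.004).items():
    for d in eyes.pinpoint(n,'top')[:2]: print(n,round(d['p'],2),np.round(atz(g,d['uv'],z),4))
for n,z in dict(ink_jar=0,jar_lid=0,tamper_grip=.079,pad_top=.004).items():
    pass
E
```

```text
tray rim c [ 0.5412 -0.0028] sides [121.1 122.9 121.6 123. ] yaw mod90 15.4
[ 0.54038146 -0.00265768] 15.352860430575632
ink_jar 0.59 [ 0.7329 -0.2166  0.    ]
tamper_grip 0.96 [ 0.4941 -0.276   0.079 ]
tamper_grip 0.65 [ 0.6233 -0.2399  0.079 ]
pad_top 0.79 [ 0.4731 -0.2658  0.004 ]
```

View pics/s18.png

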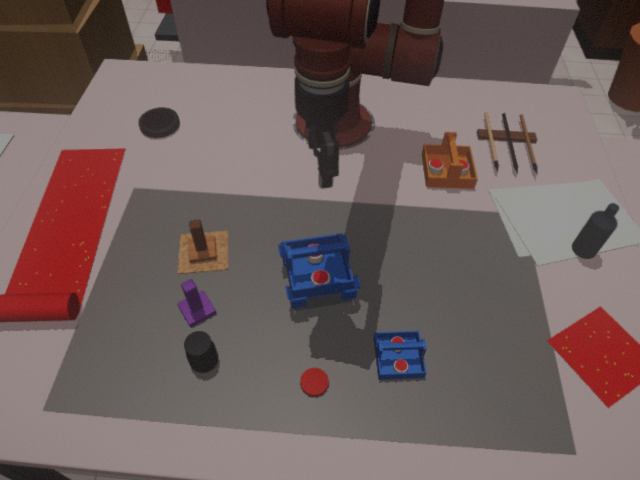

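```bash
python3 -c "
from plant import monitor, manip
print(manip.job_done(), monitor.state()['time'])"
```

```text
the job is handed in; nothing more can be done
the job is handed in; nothing more can be done
```

I pressed the two raised pebbles level with the tamper and stood it back in the middle of its pad. Then I set the blue tray down on the tote and handed the job in about 32 s into the run. No verdict was reported.

**Last checks**
- **Pebbles:** after pressing, all nine showed in a flat 3 × 3 layer. Neighbouring centres were about 34 mm or more apart, which fits all of them lying on the floor. The presses showed almost no force on the wrist sensor. I could not look at them again once the tray was on.
- **Tamper:** it stands upright in the middle of its pad in the wrist and scene pictures. The top-camera network alone put its grip about 2 cm off the pad's centre, still within the 30 mm allowed; I took that as a detection error.
- **Tray:** it touched down at exactly the predicted height and square to the tote within about 0.1°. The last picture put it 2 to 3 mm from the tote's centre, against the 6 mm allowed.
- **Bystanders:** the ink jar and the lid are in the same place in the scene pictures. The top-camera network did not find the lid at the end.

**One thing went wrong on the way:** the first try at the tray's bar closed on nothing. The fingertips end roughly 4 cm short of the reported TCP, so I went 35 mm lower and the second grip held. The tamper was therefore held only near the top of its handle, but it stayed upright.

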